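Press the missed bush home in an idler arm

ROBOT

A 6-joint arm with a two-finger parallel gripper is mounted at the origin on a cart in front of the work surface, level with it; the furniture and walls round the work are solid. World frame = base frame: x ahead of the robot, y to its left, z up, the work surface at z = 0. Lengths are in m, angles in rad, forces in N, time in s.
With the tool pointing down it reaches from about 0.325 to 0.9 m from the base axis. Payload 6.1 kg.
Tool frame: the origin (TCP) lies midway between the tips of the shut fingers; the grasp point (between the pads) lies 19 mm behind it (env.tcp_to_grasp is the distance from the TCP to the grasp point, in m); z points along the fingers, y is the line along which they close (so a half turn about z gives the same grasp; the last joint's range is limited). The gripper opens to 85 mm and grips with 20 to 120 N. Pads are 22 mm wide; open, the fingers measure 114 mm over their backs; the gripper's body (76 mm by 85 mm) begins 54 mm behind the grasp point. The pads swing forward as they close: fully open they stand 13 mm farther back than shut.
Start: joints at [-1.402, 0.22, 1.526, -0, 1.395, -0.126], TCP at [0.182, -0.598, 0.211] pointing down, gripper open.
Joint ranges: [-2.98, 2.98], [-0.91, 2.08], [0.09, 2.57], [-1.24, 4.39], [0.2, 2.65], [-2.68, 2.68]. Speed limits (rad/s): [2.57, 2.57, 3.01, 3.14, 3.14, 3.14].

INTERFACE

Orientations are given as a unit quaternion [w, x, y, z].
In Python, from workcell import env, vision gives the robot as it stands. The module is installed in compiled form; this text tells all that it offers.
- The arm moves only by the shell command python3 -m inch 'ROWS' [FORCE]. ROWS is JSON, a list of rows, each a list of 7 numbers: the shift along the tool's x, y, z in m, then the turn, a rotation vector about the tool's x, y, z in degrees, then the finger opening in m, from 0 to 0.0854. A call has 1 to 10 rows; each row is the pose to reach, as a shift and turn from the pose commanded when the call began, along the tool's axes at that moment; what a row does not reach only later rows make up. A row lasts 1/12 s, in which the tool goes at most 41.7 mm and 7.16 degrees, less where a joint would pass 70% of its speed; a pose out of reach is approached as far as the arm can. A call with a gripper value outside its range is refused whole. The fingers move at their own pace and stop on an object; FORCE is the grip in N (left out, the last holds). Time passes only in rows, so rows that repeat a pose let the fingers close. It gives the time, the measured TCP pose, the force, the opening and the grip force at its end, in the units of the state.
- env.observe(): the state, without advancing time (a new reading comes with each control period).
- vision.snapshot(name): name is "side" or "top"; returns the picture (400x640x3 uint8, red, green, blue); there is no depth.
- vision.get_calibration(name): a dict with "camera_matrix" (3x3 intrinsics, pixels), "origin" and "rotation" of the camera in the world. Camera axes: x right, y down, z forward; pixel columns grow to the right and rows downward; lengths in m; the calibration is good to about 2 mm. A picture is of the moment at which its call begins. get_calibration takes no time and is no camera call.
- env.finish_job(): hands the job in; it is judged then, once.
The state is a dict: "t": time; "joint_positions": joint angles; "qvel": joint speeds; "tau": joint torques, N m; "position": TCP position; "ee_rot": TCP orientation; "ft_force": force on the tool from outside, world axes, zero at the start; "moment": the same for the moment, N m; "finger_gap": opening from 0.0 (shut) to 1.0 (fully open); "grasp_force": force on a finger pad.
Only numpy, scipy, OpenCV 4.12 (cv2) and the standard library are available. Lean on these libraries where they do the work, as an engineer would, in place of code of your own. Each camera call takes 0.05 s, during which the arm holds its last target. There are 200 camera calls.

TASK

Three flat idler arms stand on edge in the rack of the freely turning table; in one of them the bush was missed and still stands proud of the face. Lift that arm off the table and lay it flat with the proud bush upward in the nest of the small arbor press, slid under the ram and fully home against the back stop; then push the press lever down to its stop so that the bush goes in flush, and let the lever come back up. Leave the arm lying in the press and the two finished arms standing in their rack.

Things in the scene. Friction and masses are not known exactly. Their poses are not given: they have to be found in the camera images.
- idler_arm: Arm with the proud bush: flat aluminium link 150 x 36 x 12 mm, half-round ends, 0.2 kg. Origin: middle of the edge it stands on at the start; x along it from bush end to plain end, y through its thickness (faces at -6 and +6 mm), out of the face on which the bush is proud, z across its width (0 to 36 mm), up while on edge. Flat with bush up, y points up and the origin is 6 mm above its support.
- idler_arm_eye (a point): Centre of the bush eye of that arm, in the face on the bush's side: (-57, 6, 18) mm in the arm's frame.
- idler_arm_tail (a point): Centre of the plain end of that arm, mid-thickness: (57, 0, 18) mm in the arm's frame.
- bush_body (a joint): How far the bush (bronze tube, 20 mm outside, 12 mm long, axis along the arm's y) has been pressed in (m): 0 stands 8 mm proud of the arm's face, 0.008 is flush. Tight: it needs about 20 N along its axis.
- done_arm_a: A finished arm, same shape and frame, bush flush. Stands on edge in the rack.
- done_arm_b: Another finished arm, same shape and frame, bush flush. Stands on edge in the rack.
- turntable: Fixed round foot, origin on the bench under the axis. The disc on it (radius 124, top at z = 50 mm) spins freely about the vertical. Three radial slots 120 degrees apart, each between two pairs of upright 6 mm pins 25 mm high at 58 and 113 mm from the axis, 15 mm between the pins of a pair; in each an arm stands loosely on the disc, its middle 93 mm from the axis, bush end outward.
- arbor_press: Small fixed arbor press, origin on the bench under the ram's axis, mouth toward its -x, z up. Anvil top at z = 40 mm, x from -75 to +60 mm, 76 mm wide (base 96 wide). Ram nose 28 mm round, tip at z = 70 mm with the lever up, travel 18 mm. Head from x = -37 mm back, 62 mm wide, z = 125 to 213 mm. Column from x = +56 mm.
- nest (a point): Where the bush axis belongs: on the ram's axis at the anvil's top; its x points from the mouth to the back stop. Guide fences 40 mm apart, 9 mm high, run beside it from x = -33 to +17 mm, flaring to 50 mm apart at x = -50 mm; the back stop is a flat face at x = +18 mm, 12 mm high.
- press_lever (a joint): Lever angle (rad): 0 up, 0.45 down at its stop; a spring of a few newtons brings it back up. It drives the ram 40 mm per rad.
- lever_pad (a point): Centre of the top of the lever's rubber pad (56 x 46 mm), at the press's right, 90 mm in front of the ram's axis and 110 mm aside; at z = 0.213 m up, about 0.162 m pressed. Push it straight down, 10 to 20 N. The hinge lies along the press's y axis, 22 mm behind the ram's axis at z = 169 mm.

How it is judged:
On the way, in this order (a step that is already met when the one before it is completed fails the run):
1. the arm lies flat in the nest with the bush up, home against the back stop, before the bush has been pressed in (horizontal distance between idler_arm_eye and nest below 0.005 m and angle between idler_arm's own y axis and vertical below 0.08 rad and height (world z) of idler_arm_eye below 0.056 m and value of joint bush_body below 0.004 m), for 0.2 s.
2. with the arm in the nest, the lever is pushed down to its stop (horizontal distance between idler_arm_eye and nest below 0.006 m and value of joint press_lever above 0.41 rad), for 0.1 s.
At the end, for the whole second after the job is handed in: Bush within 1.5 mm of flush; arm still and flat (0.08 rad) on the anvil, bush face up, eye within 6 mm of the ram's axis; lever back up (below 0.06 rad); both finished arms on edge in the rack (tilt under 0.35 rad, middle within 120 mm of the table's axis, on the disc) (value of joint bush_body above 0.0065 m and horizontal distance between idler_arm_eye and nest below 0.006 m and angle between idler_arm's own y axis and vertical below 0.08 rad and height (world z) of idler_arm_eye below 0.056 m and value of joint press_lever below 0.06 rad and linear speed of idler_arm below 0.02 m/s and angle between each of done_arm_a, done_arm_b's own z axis and vertical below 0.35 rad and horizontal distance between each of done_arm_a, done_arm_b and turntable below 0.12 m and height (world z) of each of done_arm_a, done_arm_b above 0.045 m); the robot touches nothing.
It fails at once if a finished arm is knocked off the turntable (height (world z) of any of done_arm_a, done_arm_b below 0.03 m).
It also fails if it takes over 67 s, if anything falls off the work surface, if the arm or the gripper's body presses on something with over 40 N, if the wrist force passes 120 N, or if a joint passes its speed limit or range.

## Working session

There is one attempt and no reset: what is moved stays moved. The work goes in short steps, Python scripts to look and compute and a shell command to move; the robot and the scene stay as the last step left them, time stands still between calls to the robot, and variables do not carry over. Pictures are saved under pics/ and viewed, at most 10 in all, crops included, and the job is handed in when it is done.

```bash
mkdir -p pics
python3 - <<'E'
from workcell import env, vision
import cv2, numpy as np
np.set_printoptions(precision=4,suppress=True)
for n in ("side","top"):
    im=vision.snapshot(n); cv2.imwrite(f"pics/{n}0.png",im[:,:,::-1])
    c=vision.get_calibration(n); print(n,c)
s=env.observe(); print(s, env.tcp_to_grasp)
E
```

```text
side {'camera_matrix': array([[498.2232,   0.    , 323.0078],
       [  0.    , 498.2232, 196.4263],
       [  0.    ,   0.    ,   1.    ]]), 'origin': array([ 0.5722, -1.1889,  1.0524]), 'rotation': array([-0.4348,  0.8998,  0.0338, -0.013 ])}
top {'camera_matrix': array([[496.0004,   0.    , 316.8395],
       [  0.    , 496.0004, 203.7105],
       [  0.    ,   0.    ,   1.    ]]), 'origin': array([ 0.2619, -0.0719,  1.7221]), 'rotation': array([-0.0605,  0.7097, -0.7002,  0.0484])}
{'t': 0.1, 'joint_positions': array([-1.4021,  0.2212,  1.5275,  0.    ,  1.3947, -0.1261]), 'qvel': array([-0.0026, -0.0023, -0.003 , -0.0017,  0.0004, -0.0005]), 'tau': array([  0.0016, -49.8242, -39.0547,  -0.0002,   0.0057,  -0.    ]), 'position': array([ 0.1815, -0.5975,  0.2099]), 'ee_rot': array([-0.0009,  0.9892,  0.1469, -0.    ]), 'ft_force': array([-0.9579, -0.5887, -1.1593]), 'moment': array([ 0.0161,  0.0369, -0.0134]), 'grasp_force': 0.0, 'finger_gap': 0.9991378373911253} 0.0187
```

View pics/side0.png

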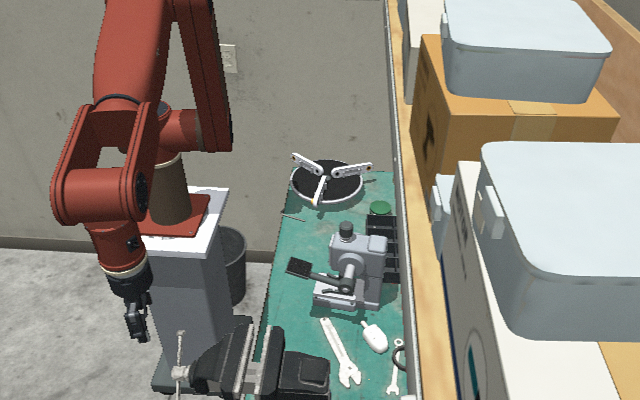

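View pics/top0.png

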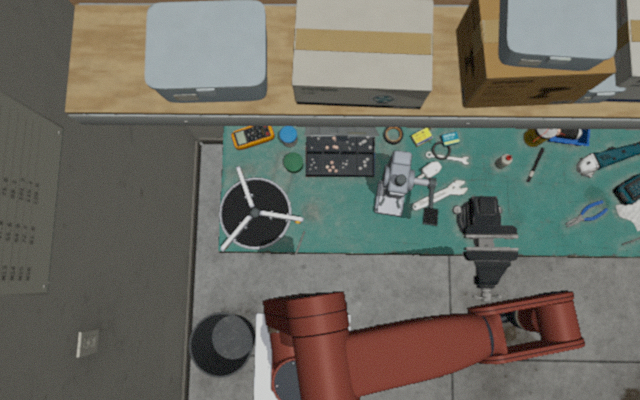

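The side picture shows the turntable near (327,180) and the press near (350,265), with its lever pad at (298,266). In the top picture the table's centre is near (255,212), the press head is near (398,180) and the pad is near (430,215). I'll enlarge both views.

```bash
cat > h.py <<'E'
from workcell import env, vision
import cv2, numpy as np
from scipy.spatial.transform import Rotation as R
np.set_printoptions(precision=4,suppress=True)
def cal(n):
    c=vision.get_calibration(n); q=np.array(c['rotation'])
    M=R.from_quat(q[[1,2,3,0]]).as_matrix() if q.shape==(4,) else q
    return c['camera_matrix'],np.array(c['origin']),M
def proj(n,P):
    K,o,M=cal(n); p=(np.atleast_2d(P)-o)@M; p=p@K.T; return p[:,:2]/p[:,2:]
def back(n,uv,z):
    K,o,M=cal(n); uv=np.atleast_2d(uv).astype(float)
    d=np.c_[uv,np.ones(len(uv))]@np.linalg.inv(K).T@M.T
    return o+d*((z-o[2])/d[:,2])[:,None]
def crop(im,x,y,w,h,k): return cv2.resize(im[y:y+h,x:x+w],None,fx=k,fy=k,interpolation=cv2.INTER_CUBIC)
def toolR():
    q=np.array(env.observe()['ee_rot']); return R.from_quat(q[[1,2,3,0]])
E
python3 - <<'E'
from h import *
s=cv2.imread('pics/side0.png'); t=cv2.imread('pics/top0.png')
a=crop(s,275,140,100,75,4); b=crop(t,210,160,100,100,4)[:300] 
a=crop(s,280,145,100,70,8)
cv2.imwrite('pics/c_side_tt.png',a)
cv2.imwrite('pics/c_top.png',crop(t,215,145,230,115,3.4 ))
print(proj('top',[env.observe()['position']]),proj('side',[env.observe()['position']]))
print(back('top',[[255,212],[430,215],[398,180]],0.05))
E
```

```text
[[501.6005 310.86  ]] [[148.6998 332.1474]]
[[ 0.4903  0.1691  0.05  ]
 [ 0.4874 -0.4253  0.05  ]
 [ 0.6071 -0.3184  0.05  ]]
```

View pics/c_side_tt.png

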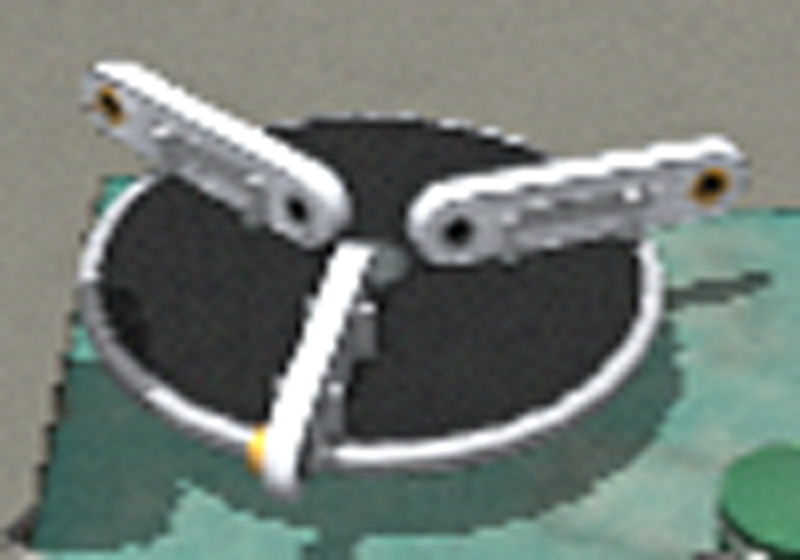

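View pics/c_top.png

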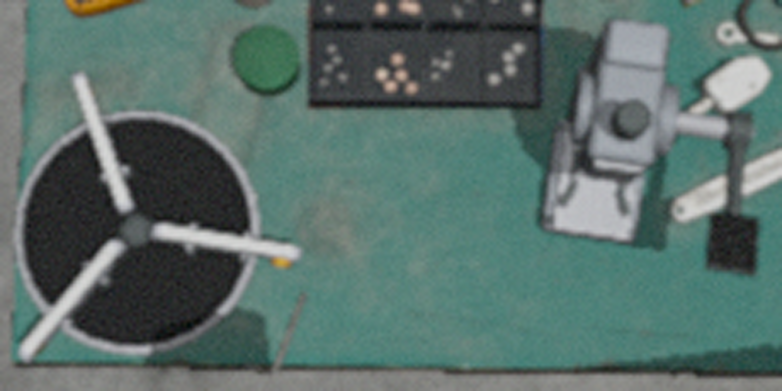

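The side crop shows the arm pointing at the viewer, with an orange bush proud to its left (-x) at (258,445). In the top crop that bush is at (283,262), on the -x side of the arm running from (150,231) to (298,252). The other two arms are flush. Next I'll look closely at the press.

Run:
```python
from h import *
s=cv2.imread('pics/side0.png'); t=cv2.imread('pics/top0.png')
a=crop(s,280,215,120,100,4); b=crop(t,365,142,80,100,4)
cv2.imwrite('pics/press.png',np.hstack([a,b]))
# pad: dark pixels centroid
def blob(im,x,y,w,h,th):
    g=im[y:y+h,x:x+w].max(2); m=(g<th).astype(np.uint8)
    n,l,st,ce=cv2.connectedComponentsWithStats(m)
    for i in range(1,n):
        if st[i,4]>20: print(st[i]+[x,y,0,0,0],ce[i]+[x,y])
print('top pad');blob(t,410,190,40,45,70)
print('side pad');blob(s,280,250,40,35,70)
print('disc top');blob(t,215,170,90,85,70)
print('disc side');blob(s,285,155,85,50,80)
print(t[205:225,418:442].max(2))
```

```text
top pad
[423 206  15  19 222] [430.     215.6441]
side pad
[287 257  30  23 326] [299.635  266.8988]
disc top
[247 180  41  34 899] [267.1913 196.6863]
[222 184  31  50 859] [234.7439 208.752 ]
[ 236  216   50   30 1017] [261.0374 230.8997]
[258 250  32   4  67] [272.7015 251.9403]
disc side
[ 292  160   68   41 1492] [325.0134 181.3646]
[[205 200 194 197 201 205 205 200 190 152 101  71  78  89  96 119 129 127
  127 126 123 125 124 123]
 [208 207 204 202 203 199 184 168 144 115  78  69  86  94  97 121 134 134
  128 129 128 132 129 129]
 [207 203 202 189 168 149 126 106  92  75  55  52  74  86  92 114 125 128
  128 131 130 125 127 133]
 [194 179 166 145 132  99  68  49  46  49  43  34  53  64  58  76  92  98
  103 108 119 125 129 127]
 [149 142 129 132 122  97  49  36  32  38  40  38  33  31  44  47  58  61
   61  76 104 122 127 127]
 [125 125 127 130 126  96  54  36  46  42  34  36  40  46  44  38  37  31
   38  63 102 118 127 123]
 [122 125 130 131 129  99  62  26  36  34  34  36  46  38  39  43  37  34
   35  58  93 116 127 126]
 [131 130 126 131 119  92  53  48  38  45  48  43  35
[... 560 characters left out ...]
27 125 126  89  57  48  38  34  27  37  36  44  50  44  35  31  39
   44  68 107 128 127 128]
 [128 130 125 124  96  50  37  48  38  45  35  29  45  40  39  36  42  31
   42  76 115 129 124 124]
 [126 126 129 122  95  56  35  48  41  36  37  40  40  45  40  51  43  34
   43  82 116 125 126 125]
 [126 125 130 120  98  50  42  43  34  33  36  34  43  40  45  49  44  33
   46  76 117 129 124 129]
 [127 121 127 123  98  61  60  53  53  40  38  47  44  34  43  40  34  29
   39  83 114 125 127 127]
 [121 131 129 124  98  74  77  75  69  56  56  47  57  52  45  44  41  38
   50  83 115 129 130 127]
 [131 128 126 122 115 100 103  87  84  82  78  74  77  76  71  63  57  48
   61  93 124 127 130 127]]
```

View pics/press.png

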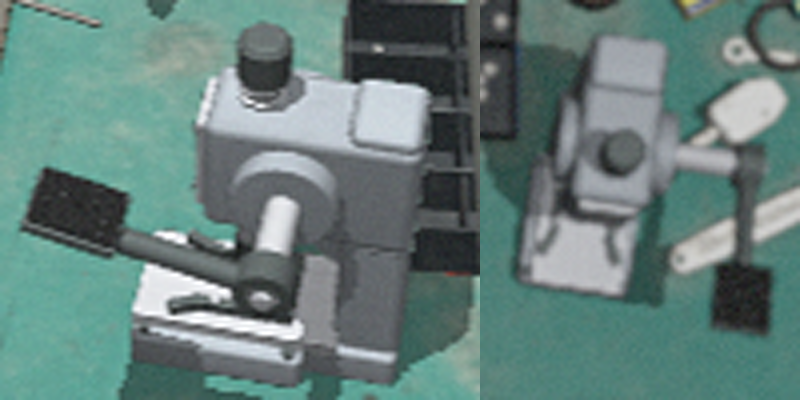

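The press crops show the pad near (72,212) in the side panel and (742,298) in the top panel. The anvil's front edge runs from about (526,283) to (632,298) in the top panel. I'll fit both poses to edge gradients and check with an overlay.

```bash
cat > fit.py <<'E'
from h import *
from scipy.optimize import differential_evolution, minimize
from scipy.ndimage import map_coordinates
G={}
def load(tag):
    for n in ('side','top'):
        im=cv2.GaussianBlur(cv2.imread(f'pics/{n}{tag}.png'),(0,0),0.8).astype(float).max(2)
        G[n]=(cv2.Sobel(im,cv2.CV_64F,1,0)/8,cv2.Sobel(im,cv2.CV_64F,0,1)/8)
def T(p,P):
    c,s=np.cos(p[2]),np.sin(p[2]); P=np.array(P,float)
    return np.c_[p[0]+c*P[:,0]-s*P[:,1],p[1]+s*P[:,0]+c*P[:,1],P[:,2]]
def score(p,segs):
    tot=0
    for n,a,b in segs:
        uv=proj(n,T(p,np.linspace(a,b,25))); d=uv[-1]-uv[0]; d/=np.linalg.norm(d)
        gx,gy=[map_coordinates(g,[uv[:,1],uv[:,0]],order=1) for g in G[n]]
        tot+=np.minimum(abs(-d[1]*gx+d[0]*gy),30).mean()
    return -tot
def fit(segs,p0,r):
    res=differential_evolution(score,[(a-q,a+q) for a,q in zip(p0,r)],args=(segs,),seed=1,popsize=25,tol=1e-6)
    return res.x,res.fun
def rect(n,x0,x1,y0,y1,z): 
    c=[(x0,y0,z),(x1,y0,z),(x1,y1,z),(x0,y1,z)]; return [(n,c[i],c[(i+1)%4]) for i in range(4)]
pad=lambda n: rect(n,-.118,-.062,-.133,-.087,.213)
press=pad('top')+pad('side')+2*[('top',(-.075,-.038,.04),(-.075,.038,.04))]+[('side',(-.075,-.038,.04),(-.075,.038,.04)),
 ('side',(-.037,-.031,.213),(-.037,.031,.213)),('top',(-.03,-.031,.213),(.05,-.031,.213)),('top',(-.03,.031,.213),(.05,.031,.213)),('side',(-.03,-.031,.213),(.05,-.031,.213)),('side',(-.075,-.038,.04),(-.02,-.038,.04))]
arm=[(n,(-.055,y,.086),(.055,y,.086)) for n in ('top','side') for y in (-.006,.006)]
def draw(im,n,p,segs,o,k,col):
    for m,a,b in segs:
        if m==n:
            uv=(proj(n,T(p,[a,b]))-o+.5)*k-.5; cv2.line(im,*[tuple(int(round(v)) for v in q) for q in uv],col,1)
E
python3 - <<'E'
from fit import *
load(0)
p0=[.6,-.31,-.2]
pp,f=fit(press,p0,[.05,.05,.35]); print('press',pp,f,'nest',T(pp,[[0,0,0]]))
for k in (pad('top'),pad('side'),press[8:]): print(fit(k,pp,[.012,.012,.15]))
# turntable centre from disc rim outline? use hub-free circle gradient
th=np.linspace(0,2*np.pi,73); 
circ=[(n,(.124*np.cos(a),.124*np.sin(a),.05),(.124*np.cos(b),.124*np.sin(b),.05)) for n in ('top','side') for a,b in zip(th[:-1:2],th[1::2])]
def sc(q): return score([q[0],q[1],0],circ)
r=differential_evolution(sc,[(.46,.54),(.14,.2)],seed=1); print('tt',r.x,r.fun)
# orange blob
for n,(x,y,w,h) in {'side':(300,190,25,15),'top':(280,205,35,25)}.items():
    im=cv2.imread(f'pics/{n}0.png')[y:y+h,x:x+w].astype(float); wgt=np.clip(im[:,:,2]-im[:,:,0]-50,0,None)
    yy,xx=np.mgrid[:h,:w]; c=[x+(wgt*xx).sum()/wgt.sum(),y+(wgt*yy).sum()/wgt.sum()]; print(n,'bush',c,back(n,[c],.068))
a0=[.475,.08,1.42]
ap,f=fit(arm,a0,[.02,.03,.2]); print('arm',ap,f,'eye',T(ap,[[-.057,.006,.068],[-.057,.01,.068]]))
out=[]
for n,(x,y,w,h,k) in {'side':(280,150,120,165,3),'top':(240,142,205,95,2)}.items():
    o=np.array([x,y]); im=crop(cv2.imread(f'pics/{n}0.png'),x,y,w,h,k)
    draw(im,n,pp,press,o,k,(0,0,255)); draw(im,n,ap,arm,o,k,(255,0,0)); draw(im,n,[*r.x,0],circ,o,k,(0,255,255)); 
    out.append(im)
H=max(i.shape[0] for i in out); out=[cv2.copyMakeBorder(i,0,H-i.shape[0],0,0,cv2.BORDER_CONSTANT) for i in out]
cv2.imwrite('pics/ov.png',np.hstack(out)); print(np.hstack(out).shape)
E
```

```text
Traceback (most recent call last):
  File "fit.py", line 20, in fit
    res=differential_evolution(score,[(a-q,a+q) for a,q in zip(p0,r)],args=(segs,),seed=1,popsize=25,tol=1e-6)
  File "fit.py", line 15, in score
    uv=proj(n,T(p,np.linspace(a,b,25))); d=uv[-1]-uv[0]; d/=np.linalg.norm(d)
  File "h.py", line 10, in proj
    K,o,M=cal(n); p=(np.atleast_2d(P)-o)@M; p=p@K.T; return p[:,:2]/p[:,2:]
          ~~~^^^
  File "h.py", line 6, in cal
    c=vision.get_calibration(n); q=np.array(c['rotation'])
ValueError: time passes only in moves, steps and waits
```

```bash
sed -i 's/^def cal(n):/from functools import lru_cache\n@lru_cache\ndef cal(n):/' h.py
cat > m.py <<'E'
from fit import *
load(0)
p0=[.6,-.31,-.2]
pp,f=fit(press,p0,[.05,.05,.35]); print('press',pp,f)
for k in (pad('top'),pad('side'),press[8:]): print(fit(k,pp,[.012,.012,.15]))
th=np.linspace(0,2*np.pi,73); 
circ=[(n,(.124*np.cos(a),.124*np.sin(a),.05),(.124*np.cos(b),.124*np.sin(b),.05)) for n in ('top','side') for a,b in zip(th[:-1:2],th[1::2])]
def sc(q): return score([q[0],q[1],0],circ)
r=differential_evolution(sc,[(.46,.54),(.14,.2)],seed=1); print('tt',r.x,r.fun)
for n,(x,y,w,h) in {'side':(300,190,25,15),'top':(280,205,35,25)}.items():
    im=cv2.imread(f'pics/{n}0.png')[y:y+h,x:x+w].astype(float); wgt=np.clip(im[:,:,2]-im[:,:,0]-50,0,None)
    yy,xx=np.mgrid[:h,:w]; c=[x+(wgt*xx).sum()/wgt.sum(),y+(wgt*yy).sum()/wgt.sum()]; print(n,'bush',c,back(n,[c],.068))
a0=[.475,.08,1.42]
ap,f=fit(arm,a0,[.02,.03,.2]); print('arm',ap,f,'eye',T(ap,[[-.057,.006,.068],[-.057,.01,.068]]))
out=[]
for n,(x,y,w,h,k) in {'side':(280,150,120,165,3),'top':(240,142,205,95,2)}.items():
    o=np.array([x,y]); im=crop(cv2.imread(f'pics/{n}0.png'),x,y,w,h,k)
    draw(im,n,pp,press,o,k,(0,0,255)); draw(im,n,ap,arm,o,k,(255,0,0)); draw(im,n,[*r.x,0],circ,o,k,(0,255,255)); 
    out.append(im)
H=max(i.shape[0] for i in out); out=[cv2.copyMakeBorder(i,0,H-i.shape[0],0,0,cv2.BORDER_CONSTANT) for i in out]
cv2.imwrite('pics/ov.png',np.hstack(out)); print(np.hstack(out).shape)
E
time python3 m.py
```

```text
press [ 0.568  -0.2978 -0.1453] -310.82995484889705
(array([ 0.5644, -0.2919, -0.1167]), np.float64(-85.7392178807204))
(array([ 0.5712, -0.3046, -0.1639]), np.float64(-88.54588792600056))
(array([ 0.5676, -0.2985, -0.1551]), np.float64(-158.25059308820727))
tt [0.4898 0.1605] -1128.9332115022885
side bush [np.float64(311.62356792144027), np.float64(200.5139116202946)] [[0.4545 0.0256 0.068 ]]
top bush [np.float64(297.16283524904213), np.float64(221.65900383141764)] [[0.4569 0.0235 0.068 ]]
arm [0.4763 0.0818 1.3997] -117.27076771585726 eye [[0.4607 0.0267 0.068 ]
 [0.4568 0.0274 0.068 ]]
(495, 770, 3)
real	0m34.205s
user	0m36.865s
sys	0m0.213s
```

View pics/ov.png

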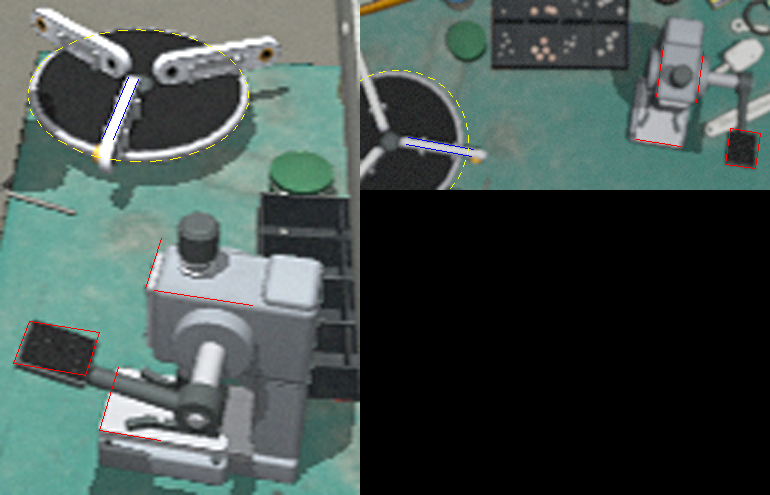

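The overlay lines up with the pad, anvil and arm edges. The press is at about (0.568, -0.298) with yaw about -0.15, and the proud arm is at about (0.476, 0.080) with yaw 1.40. Next I'll compute the approach to the rack.

```bash
cat >> h.py <<'E'
def goal(P,yaw,tilt=0,z=None):
    """shift+turn in tool axes from now to TCP P, tool x at yaw (deg) tool down, then tilt (deg) about tool x"""
    s=env.observe(); Rn=toolR()
    Rg=R.from_euler('z',yaw,degrees=True)*R.from_euler('x',180,degrees=True)*R.from_euler('x',tilt,degrees=True)
    d=Rn.inv().apply(np.array(P)-s['position']); w=(Rn.inv()*Rg).as_rotvec(degrees=True)
    print('shift',d.round(4),'turn',w.round(2),'dist',np.linalg.norm(d).round(3))
def st():
    s=env.observe(); e=(toolR()).as_matrix(); print('t',round(s['t'],2),'pos',s['position'],'xyaw',np.degrees(np.arctan2(e[1,0],e[0,0])).round(2),'z',e[:,2],'q',s['joint_positions'],'F',s['ft_force'],'gap',round(s['finger_gap'],3),'g',round(s['grasp_force'],1))
E
python3 - <<'E'
from h import *
st(); goal([.25,-.44,.38],80.2); goal([.477,.0875,.20],80.2)
E
```

```text
t 0.1 pos [ 0.1815 -0.5975  0.2099] xyaw 16.89 z [-0.0003  0.0018 -1.    ] q [-1.4021  0.2212  1.5275  0.      1.3947 -0.1261] F [-0.9579 -0.5887 -1.1593] gap 0.999 g 0.0
shift [ 0.1113 -0.1311 -0.1699] turn [ -0.08  -0.07 -63.31] dist 0.242
shift [ 0.4818 -0.5695  0.011 ] turn [ -0.08  -0.07 -63.31] dist 0.746
```

```bash
python3 -m inch '[[0.05,-0.06,-0.17,0,0,-20,0.05],[0.05,-0.06,-0.17,0,0,-20,0.05],[0.05,-0.06,-0.17,0,0,-20,0.05],[0.11,-0.13,-0.17,0,0,-63.3,0.05],[0.24,-0.285,-0.17,0,0,-63.3,0.05],[0.24,-0.285,-0.17,0,0,-63.3,0.05],[0.24,-0.285,-0.17,0,0,-63.3,0.05],[0.24,-0.285,-0.17,0,0,-63.3,0.05],[0.24,-0.285,-0.17,0,0,-63.3,0.05],[0.24,-0.285,-0.17,0,0,-63.3,0.05]]' 60
python3 - <<'E'
from h import *
st(); goal([.477,.0875,.17],80.2)
E
```

```text
t: 0.93
position: [0.3147, -0.2858, 0.376]
ee_rot: [-0.0, 0.763, 0.646, 0.0]
ft_force: [1.7, -0.9, 0.7]
finger_gap: 0.585
grasp_force: 0.0
t 0.93 pos [ 0.3147 -0.2858  0.376 ] xyaw 80.55 z [-0.0001  0.0003 -1.    ] q [-0.9235 -0.3253  1.7476  0.0001  1.7196 -0.7585] F [ 1.6574 -0.9293  0.7033] gap 0.585 g 0.0
shift [0.3949 0.0988 0.2061] turn [-0.01 -0.02  0.35] dist 0.456
```

```bash
python3 -m inch '[[0.395,0.099,0.10,0,0,0,0.05],[0.395,0.099,0.10,0,0,0,0.05],[0.395,0.099,0.10,0,0,0,0.05],[0.395,0.099,0.10,0,0,0,0.05],[0.395,0.099,0.10,0,0,0,0.05],[0.395,0.099,0.15,0,0,0,0.05],[0.395,0.099,0.15,0,0,0,0.05],[0.395,0.099,0.206,0,0,0,0.05],[0.395,0.099,0.206,0,0,0,0.05],[0.395,0.099,0.206,0,0,0,0.05]]'
python3 - <<'E'
from h import *
for n in ("side","top"): cv2.imwrite(f"pics/{n}1.png",vision.snapshot(n)[:,:,::-1])
st(); goal([.477,.0875,.064],80.2)
E
```

```text
t: 1.77
position: [0.4641, 0.0516, 0.2039]
ee_rot: [0.0, 0.765, 0.644, 0.0]
ft_force: [0.5, -0.9, -0.2]
finger_gap: 0.584
grasp_force: 0.0
t 1.87 pos [0.461  0.0534 0.1992] xyaw 80.44 z [-0.0099  0.002  -0.9999] q [-0.0559 -0.1569  1.9353  0.0014  1.3731  0.1107] F [-0.9955 -0.0208 -0.1788] gap 0.587 g 0.0
shift [0.0362 0.0115 0.1351] turn [-0.58 -0.02  0.24] dist 0.14
```

```bash
python3 -m inch '[[0,0,0,0,0,0,0.05],[0,0,0,0,0,0,0.05]]'
python3 - <<'E'
from h import *
st(); goal([.477,.0875,.064],80.2)
out=[crop(cv2.imread(f'pics/{n}1.png'),*b) for n,b in {'side':(280,120,110,100,4),'top':(225,150,90,100,4)}.items()]
cv2.imwrite('pics/ap.png',np.hstack(out))
E
```

```text
t: 2.03
position: [0.4642, 0.0494, 0.2057]
ee_rot: [0.0, 0.765, 0.644, -0.0]
ft_force: [-0.7, -0.8, 1.1]
finger_gap: 0.589
grasp_force: 0.0
t 2.03 pos [0.4642 0.0494 0.2057] xyaw 80.21 z [ 0.0003 -0.0005 -1.    ] q [-0.0629 -0.164   1.9292 -0.0005  1.3761  0.108 ] F [-0.7423 -0.847   1.0791] gap 0.589 g 0.0
shift [0.0398 0.0061 0.1417] turn [0.02 0.03 0.01] dist 0.147
```

View pics/ap.png

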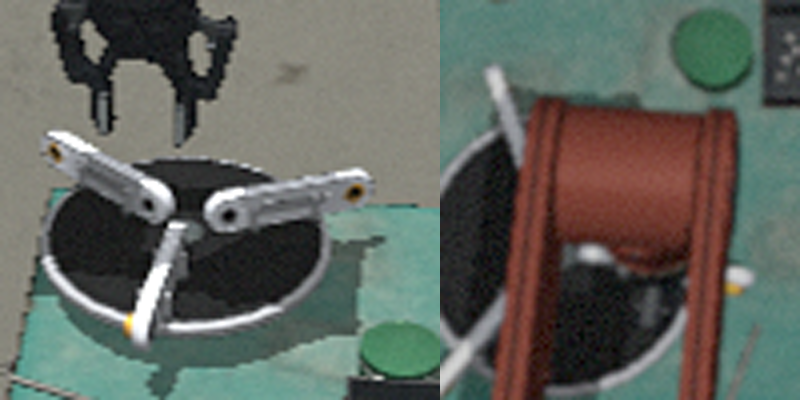

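The gripper is above the rack with its open fingertips at about (103,130) and (180,142) in the side panel, and the three arms are undisturbed. Next I'll descend and close.

```bash
python3 -c "
from h import *
print(proj('side',[.461,.0534,.203]))" && python3 -m inch '[[0.02,0.003,0.01,0,0,0,0.05],[0.04,0.006,0.03,0,0,0,0.05],[0.04,0.006,0.06,0,0,0,0.05],[0.04,0.006,0.09,0,0,0,0.05],[0.04,0.006,0.12,0,0,0,0.05],[0.04,0.006,0.141,0,0,0,0.05],[0.04,0.006,0.141,0,0,0,0.05],[0.04,0.006,0.141,0,0,0,0.05],[0.04,0.006,0.141,0,0,0,0.05]]' && python3 -m inch '[[0,0,0,0,0,0,0.02],[0,0,0,0,0,0,0.01],[0,0,0,0,0,0,0],[0,0,0,0,0,0,0],[0,0,0,0,0,0,0],[0,0,0,0,0,0,0]]' 60 && python3 -c "
from h import *
st()"
```

```text
[[314.2327 160.0633]]
t: 2.78
position: [0.4788, 0.0873, 0.0666]
ee_rot: [0.001, 0.765, 0.644, 0.001]
ft_force: [0.0, 0.8, -0.3]
finger_gap: 0.586
grasp_force: 0.0
t: 3.28
position: [0.4785, 0.0882, 0.0657]
ee_rot: [0.001, 0.765, 0.644, 0.001]
ft_force: [1.4, -0.0, 6.6]
finger_gap: 0.002
grasp_force: 2.9
t 3.28 pos [0.4785 0.0882 0.0657] xyaw 80.2 z [ 0.0038  0.     -1.    ] q [ 0.02    0.0463  2.0107 -0.0001  1.0808  0.1911] F [ 1.3759 -0.0495  6.5945] gap 0.002 g 2.9
```

Run:
```python
from h import *
for n in ("side","top"): cv2.imwrite(f"pics/{n}2.png",vision.snapshot(n)[:,:,::-1])
st()
out=[crop(cv2.imread(f'pics/{n}2.png'),*b) for n,b in {'side':(280,140,110,75,5),'top':(275,195,40,60,5)}.items()]
out=[cv2.copyMakeBorder(i,0,375-i.shape[0],0,0,cv2.BORDER_CONSTANT) for i in out]
cv2.imwrite('pics/gr.png',np.hstack(out))
```

```text
t 3.38 pos [0.4781 0.0883 0.0656] xyaw 80.19 z [ 0.0027  0.0002 -1.    ] q [0.02   0.0465 2.0108 0.0002 1.0815 0.1911] F [-2.6356  0.7745 11.387 ] gap 0.001 g 5.3
```

View pics/gr.png

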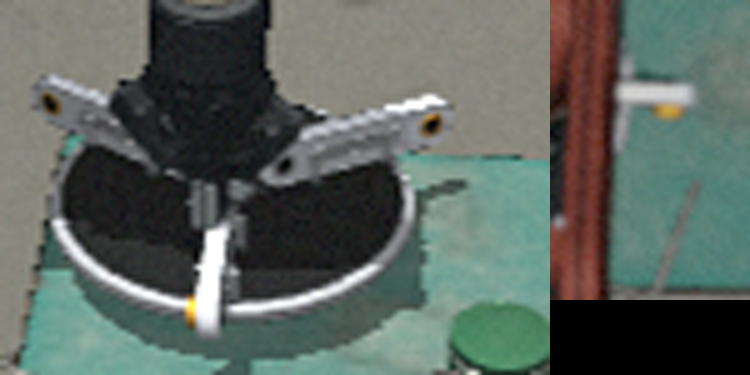

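Run:
```python
from h import *
P=[[.478,.0883,.0656],[.478,.0883,.086],[.4763,.0818,.086],[.4898,.1605,.05],[.4763+.17*.075,.0818+.985*.075,.075],[.4763-.17*.075,.0818-.985*.075,.07]]
print(proj('side',P)); print(proj('top',P))
print(back('side',[[321,185.5]],.066))
```

```text
[[320.5862 189.3466]
 [320.6051 184.3263]
 [319.9233 185.5172]
 [325.68   180.1656]
 [325.4276 174.9936]
 [314.0064 203.7028]]
[[278.1347 215.2724]
 [277.5646 214.473 ]
 [279.4991 215.0032]
 [257.5122 212.1743]
 [257.9392 211.3957]
 [301.8075 219.6689]]
[[0.4778 0.1085 0.066 ]]
```

The fingers shut on top of the arm. They look about 20 mm higher than the reported TCP, and the contact force agrees: the arm's top is at 0.086 while the reported z is 0.066. I'll raise, reopen and measure the arm again.

```bash
python3 -m inch '[[0,0,-0.03,0,0,0,0],[0,0,-0.06,0,0,0,0.05],[0,0,-0.08,0,0,0,0.05],[0,0,-0.08,0,0,0,0.05],[0,0,-0.08,0,0,0,0.05]]'
cat > m2.py <<'E'
from fit import *
import sys
tag=sys.argv[1]
for n in ("side","top"): cv2.imwrite(f"pics/{n}{tag}.png",vision.snapshot(n)[:,:,::-1])
st(); load(tag)
ax=np.array([.491,.170])
for n,(x,y,w,h) in {'side':(290,185,60,25),'top':(280,195,50,50)}.items():
    im=cv2.imread(f'pics/{n}{tag}.png')[y:y+h,x:x+w].astype(float); wgt=np.clip(im[:,:,2]-im[:,:,0]-70,0,None)
    if n=='top': wgt*=(im[:,:,1]-im[:,:,0]>30)
    yy,xx=np.mgrid[:h,:w]; c=[x+(wgt*xx).sum()/wgt.sum(),y+(wgt*yy).sum()/wgt.sum()]; b=back(n,[c],.068)[0]; v=ax-b[:2]; L=np.linalg.norm(v)
    print(n,'bush',c,b,'L',L,'yaw',np.degrees(np.arctan2(v[1],v[0])-np.arcsin(.011/L)))
f=fit([a for a in arm if a[0]=='side'],[.475,.08,1.45],[.025,.01,.25]); print(f, np.degrees(f[0][2]))
E
python3 m2.py 3
```

```text
t: 3.8
position: [0.4776, 0.0882, 0.1453]
ee_rot: [0.001, 0.765, 0.644, 0.001]
ft_force: [-0.4, 0.5, -0.9]
finger_gap: 0.563
grasp_force: 0.0
t 3.9 pos [0.4758 0.0881 0.143 ] xyaw 80.2 z [-0.002  0.    -1.   ] q [ 0.02   -0.0585  1.9546  0.      1.2474  0.1911] F [-0.1791 -0.0462 -0.4168] gap 0.582 g 0.0
side bush [np.float64(316.74030354131537), np.float64(200.93929173693087)] [0.4707 0.0247 0.068 ] L 0.14669600487692694 yaw 77.74928802461235
top bush [np.float64(298.1763085399449), np.float64(217.39944903581267)] [0.4713 0.0204 0.068 ] L 0.15090033329637065 yaw 78.32712630866457
(array([0.4849, 0.0703, 1.5306]), np.float64(-60.0)) 87.6957518797278
```

Run:
```python
from h import *
goal([.486,.0847,.044],86.7)
```

```text
shift [-0.0016  0.0108  0.099 ] turn [-0.11  0.01 -6.5 ] dist 0.1
```

```bash
python3 -m inch '[[-0.002,0.010,0.01,0,0,-6.5,0.05],[-0.002,0.010,0.01,0,0,-6.5,0.05],[-0.002,0.010,0.04,0,0,-6.5,0.05],[-0.002,0.010,0.07,0,0,-6.5,0.05],[-0.002,0.010,0.09,0,0,-6.5,0.05],[-0.002,0.010,0.101,0,0,-6.5,0.05],[-0.002,0.010,0.101,0,0,-6.5,0.05],[-0.002,0.010,0.101,0,0,-6.5,0.05]]' && python3 -m inch '[[0,0,0,0,0,0,0.025],[0,0,0,0,0,0,0.01],[0,0,0,0,0,0,0],[0,0,0,0,0,0,0],[0,0,0,0,0,0,0],[0,0,0,0,0,0,0]]' 60
```

```text
t: 4.57
position: [0.4855, 0.0845, 0.0427]
ee_rot: [-0.001, 0.728, 0.686, -0.001]
ft_force: [-0.2, 0.1, 0.9]
finger_gap: 0.591
grasp_force: 0.0
t: 5.07
position: [0.4876, 0.0845, 0.0446]
ee_rot: [0.001, 0.727, 0.686, 0.001]
ft_force: [-0.9, 0.3, 7.2]
finger_gap: 0.124
grasp_force: 60.2
```

The arm is gripped: gap about 10.6 mm at 60 N. Next I'll lift and check.

```bash
python3 -m inch '[[0,0,-0.02,0,0,0,0],[0,0,-0.04,0,0,0,0],[0,0,-0.08,0,0,0,0],[0,0,-0.12,0,0,0,0],[0,0,-0.16,0,0,0,0],[0,0,-0.19,0,0,0,0],[0,0,-0.19,0,0,0,0]]'
python3 - <<'E'
from h import *
for n in ("side","top"): cv2.imwrite(f"pics/{n}4.png",vision.snapshot(n)[:,:,::-1])
st(); goal([.50,-.11,.235],171.5,0)
print(back('top',[[240,253],[320,254],[400,256]],0))
E
```

```text
t: 5.65
position: [0.4901, 0.0845, 0.2411]
ee_rot: [0.004, 0.727, 0.686, 0.005]
ft_force: [0.5, -0.4, -1.9]
finger_gap: 0.125
grasp_force: 59.7
t 5.75 pos [0.4869 0.0844 0.2343] xyaw 86.69 z [ 0.0028  0.0001 -1.    ] q [ 0.012  -0.1154  1.8319  0.      1.4222  0.0698] F [-0.4998 -0.6053 -2.497 ] gap 0.121 g 59.7
shift [-0.1934  0.0243 -0.0007] turn [  0.14   0.11 -84.81] dist 0.195
[[ 0.353   0.2236  0.    ]
 [ 0.3533 -0.054   0.    ]
 [ 0.3503 -0.3299  0.    ]]
```

```bash
python3 -m inch '[[-0.193,0.024,0,0,0,-84.8,0],[-0.193,0.024,0,0,0,-84.8,0],[-0.193,0.024,0,0,0,-84.8,0],[-0.193,0.024,0,0,0,-84.8,0],[-0.193,0.024,0,0,0,-84.8,0],[-0.193,0.024,0,0,0,-84.8,0],[-0.193,0.024,0,0,0,-84.8,0],[-0.193,0.024,0,0,0,-84.8,0],[-0.193,0.024,0,0,0,-84.8,0],[-0.193,0.024,0,0,0,-84.8,0]]' && python3 -m inch '[[0,0,0,0,0,-13,0],[0,0,0,0,0,-13,0],[0,0,0,0,0,-13,0]]'
python3 - <<'E'
from h import *
st(); goal([.50,-.11,.15],171.5,45)
E
```

```text
t: 6.58
position: [0.4973, -0.1093, 0.2297]
ee_rot: [-0.003, 0.221, 0.975, 0.0]
ft_force: [-0.2, -0.4, -1.7]
finger_gap: 0.127
grasp_force: 59.5
t: 6.83
position: [0.4975, -0.1091, 0.23]
ee_rot: [-0.003, 0.11, 0.994, 0.001]
ft_force: [0.3, -0.4, -1.8]
finger_gap: 0.123
grasp_force: 59.5
t 6.83 pos [ 0.4975 -0.1091  0.23  ] xyaw 167.35 z [-0.005   0.0019 -1.    ] q [-0.3708 -0.0674  1.7953 -0.      1.419  -1.7209] F [ 0.289  -0.3817 -1.8176] gap 0.123 g 59.5
shift [-0.0031 -0.0004  0.08  ] turn [45.03 -1.91 -3.81] dist 0.08
```

```bash
python3 -m inch '[[0,0,0,45,-2,-4,0],[0,0,0,45,-2,-4,0],[0,0,0,45,-2,-4,0],[0,0,0,45,-2,-4,0],[0,0,0,45,-2,-4,0],[0,0,0,45,-2,-4,0],[0,0,0,45,-2,-4,0],[0,0,0,45,-2,-4,0],[0,0,0,45,-2,-4,0]]'
python3 - <<'E'
from h import *
im=vision.snapshot('side'); cv2.imwrite("pics/side5.png",im[:,:,::-1])
st()
cv2.imwrite('pics/t5.png',crop(im[:,:,::-1],250,100,160,120,5))
E
```

```text
t: 7.58
position: [0.4983, -0.1089, 0.2309]
ee_rot: [-0.027, 0.069, 0.921, -0.382]
ft_force: [-0.0, 0.5, -1.5]
finger_gap: 0.123
grasp_force: 59.8
t 7.63 pos [ 0.4988 -0.1095  0.2321] xyaw 171.46 z [-0.1016 -0.6992 -0.7076] q [ 0.1101  0.122   1.7984 -0.7557  1.4955 -1.1411] F [ 0.4636  0.599  -2.3706] gap 0.119 g 59.8
```

View pics/t5.png

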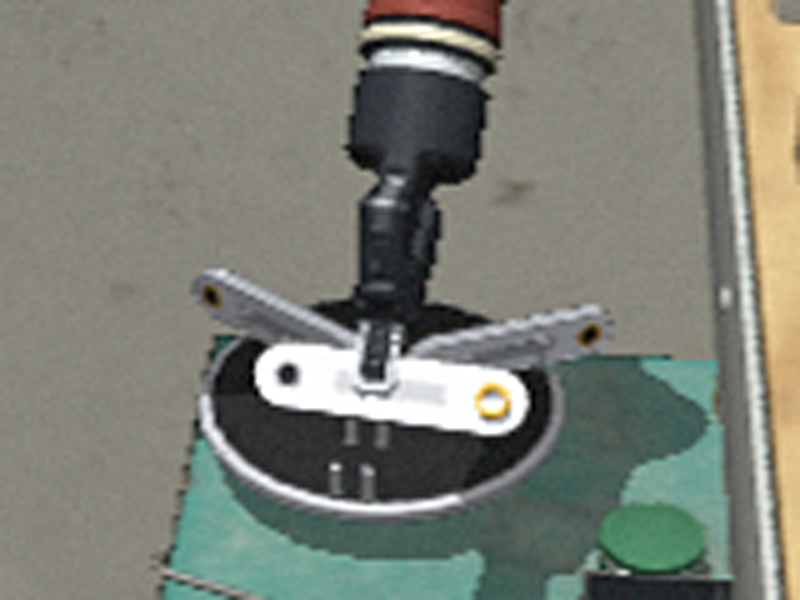

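The side crop shows the arm held tilted with the proud bush (orange ring at (493,402)) facing up. Both finished arms are still standing, at (290,310) and (520,335). Next I'll lower it to the bench.

Run:
```python
from h import *
goal([.50,-.14,.05],171.5,45);goal([.50,-.14,.012],171.5,45)
```

```text
shift [-0.0049  0.1075  0.1501] turn [ 0.04  0.16 -0.22] dist 0.185
shift [-0.0047  0.1344  0.177 ] turn [ 0.04  0.16 -0.22] dist 0.222
```

```bash
python3 -m inch '[[-0.005,0.02,0.03,0,0,0,0],[-0.005,0.045,0.06,0,0,0,0],[-0.005,0.07,0.095,0,0,0,0],[-0.005,0.09,0.125,0,0,0,0],[-0.005,0.107,0.15,0,0,0,0],[-0.005,0.120,0.163,0,0,0,0],[-0.005,0.1345,0.177,0,0,0,0],[-0.005,0.1345,0.177,0,0,0,0],[-0.005,0.1345,0.177,0,0,0,0]]' && python3 -c "
from h import *
st()"
```

```text
t: 8.38
position: [0.5003, -0.1414, 0.013]
ee_rot: [-0.027, 0.071, 0.921, -0.382]
ft_force: [0.7, -0.3, -3.2]
finger_gap: 0.124
grasp_force: 59.7
t 8.38 pos [ 0.5003 -0.1414  0.013 ] xyaw 171.36 z [-0.1028 -0.6997 -0.707 ] q [ 0.0517  0.4587  1.8759 -0.8521  1.1715 -0.8697] F [ 0.6534 -0.3495 -3.1727] gap 0.124 g 59.7
```

```bash
python3 -m inch '[[0,0,0,0,0,0,0.018],[0,0,0,0,0,0,0.024],[0,0,0,0,0,0,0.028],[0,0,0,0,0,0,0.028],[0,0,0,0,0,0,0.028],[0,0,0,0,0,0,0.028]]' && python3 -m inch '[[0,0,-0.01,0,0,0,0.028],[0,0,-0.02,0,0,0,0.028],[0,0,-0.03,0,0,0,0.028],[0,0,-0.04,0,0,0,0.028],[0,0,-0.06,0,0,0,0.028],[0,0,-0.09,0,0,0,0.028],[0,0,-0.13,0,0,0,0.028],[0,0,-0.17,0,0,0,0.028],[0,0,-0.19,0,0,0,0.05],[0,0,-0.19,0,0,0,0.05]]' && python3 -m inch '[[0,0,0,-45,0,0,0.05],[0,0,0,-45,0,0,0.05],[0,0,0,-45,0,0,0.05],[0,0,0,-45,0,0,0.05],[0,0,0,-45,0,0,0.05],[0,0,0,-45,0,0,0.05],[0,0,0,-45,0,0,0.05],[0,0,0,-45,0,0,0.05]]'
```

```text
t: 8.88
position: [0.5012, -0.1403, 0.0136]
ee_rot: [-0.025, 0.07, 0.921, -0.382]
ft_force: [0.0, -0.4, -0.4]
finger_gap: 0.326
grasp_force: 0.0
t: 9.72
position: [0.5234, -0.0032, 0.1521]
ee_rot: [-0.021, 0.069, 0.922, -0.381]
ft_force: [-0.2, -0.1, 0.9]
finger_gap: 0.582
grasp_force: 0.0
t: 10.38
position: [0.5193, -0.0097, 0.1473]
ee_rot: [0.003, 0.076, 0.997, 0.0]
ft_force: [-0.1, -0.3, -0.3]
finger_gap: 0.586
grasp_force: 0.0
```

Run:
```python
from fit import *
for n in ("side","top"): cv2.imwrite(f"pics/{n}6.png",vision.snapshot(n)[:,:,::-1])
st()
# expected arm: bush orange & white blob
for n in ('side','top'):
    im=cv2.imread(f'pics/{n}6.png').astype(int); c=proj(n,[[.5,-.12,.01]])[0].round().astype(int); x,y=c-[40,35]
    s=im[y:y+70,x:x+80]; w=((s.min(2)>165)).astype(np.uint8); k,l,stt,ce=cv2.connectedComponentsWithStats(w)
    for i in range(1,k):
        if stt[i,4]>25: print(n,'white',stt[i]+[x,y,0,0,0],ce[i]+[x,y],back(n,[ce[i]+[x,y]],.012))
    o=((s[:,:,2]-s[:,:,0])>60).astype(np.uint8); k,l,stt,ce=cv2.connectedComponentsWithStats(o)
    for i in range(1,k):
        if stt[i,4]>2: print(n,'orange',stt[i]+[x,y,0,0,0],ce[i]+[x,y],back(n,[ce[i]+[x,y]],.016))
```

```text
t 10.48 pos [ 0.5192 -0.008   0.1468] xyaw 171.41 z [ 0.004  -0.0026 -1.    ] q [-0.166   0.02    1.8698 -0.002   1.2474 -1.5863] F [-0.2047  0.2858 -0.124 ] gap 0.584 g 0.0
side white [329 232  34  20 354] [347.3446 242.5198] [[ 0.5731 -0.0974  0.012 ]]
side white [299 248  31  13 255] [314.902  253.6353] [[ 0.4797 -0.1518  0.012 ]]
side white [343 253  15   6  61] [350.5902 255.2787] [[ 0.5844 -0.1504  0.012 ]]
side white [345 264   9  14  92] [348.9783 270.6304] [[ 0.5816 -0.2117  0.012 ]]
top white [343 189  17  42 382] [350.6152 210.288 ] [[ 0.5056 -0.1585  0.012 ]]
top orange [300 177  16  15 178] [306.6236 182.6236] [[ 0.6011 -0.0038  0.016 ]]
top orange [300 177  20  70 180] [308.85 216.95] [[ 0.4799 -0.0137  0.016 ]]
top orange [308 177  16  70 189] [315.418  211.0529] [[ 0.5009 -0.0362  0.016 ]]
```

```bash
cat > m3.py <<'E'
from fit import *
import sys
tag=sys.argv[1]; z=float(sys.argv[2]); p0=eval(sys.argv[3]); cams=sys.argv[4].split(',')
load(tag)
a=np.linspace(-np.pi/2,np.pi/2,9)
arc=[(.057+.018*np.cos(t),.018*np.sin(t),z) for t in a]; arc2=[(-x,y,q) for x,y,q in arc]
def mk(n): return 6*[(n,(-.057,-.018,z),(.057,-.018,z)),(n,(-.057,.018,z),(.057,.018,z))]+[(n,A[i],A[i+1]) for A in (arc,arc2) for i in range(8)]
for c in [cams]+([[k] for k in cams] if len(cams)>1 else []):
    p,f=fit(sum([mk(n) for n in c],[]),p0,[.025,.025,.2]); print(c,p,np.degrees(p[2]),f,'ends',T(p,[[-.057,0,z],[.057,0,z]]))
E
python3 m3.py 6 .012 '[.5056,-.1585,-.1]' top,side
python3 - <<'E'
from fit import *
im=cv2.imread('pics/top6.png').astype(int); d=im[:,:,2]-im[:,:,0]
s=d[186:234,340:362]; 
print(np.argwhere(s>35)[:30].tolist()); print(im[:,:,1][186:234:1,340:362:2])
E
```

```text
['top', 'side'] [ 0.508  -0.1589 -0.2174] -12.455491156630622 -1216.9642304785743 ends [[ 0.4524 -0.1466  0.012 ]
 [ 0.5637 -0.1712  0.012 ]]
['top'] [ 0.5078 -0.1592 -0.208 ] -11.915986652796068 -668.7220643680696 ends [[ 0.452  -0.1474  0.012 ]
 [ 0.5635 -0.1709  0.012 ]]
['side'] [ 0.5077 -0.1588 -0.2318] -13.282161098356209 -555.955593544001 ends [[ 0.4522 -0.1457  0.012 ]
 [ 0.5632 -0.1719  0.012 ]]
[]
[[128 126 125 129 130 127 131 128 128 128 124]
 [129 130 127 128 131 132 123 122 123 124 128]
 [124 124 126 126 126 129 123 134 129 125 123]
 [130 128 128 123 129 123 151 173 162 130 125]
 [129 135 128 124 123 127 193 198 201 160 123]
 [129 127 129 131 110 158 202 175 195 182 127]
 [128 129 127 127 103 183 182 116 164 198 133]
 [132 128 127 127 115 196 150  62 120 204 138]
 [128 131 129 130 124 202 130  48 102 199 147]
 [133 130 132 123 119 206 157  60 132 202 142]
 [130 132 127 124 128 205 186 126 180 202 134]
 [128 133 132 127 151 207 201 191 200 203 133]
 [130 134 130 121 162 205 206 205 207 197 132]
 [134 132 132 121 179 205 203 204 207 180 128]
 [132 132 124 117 184 205 206 2
[... 867 characters left out ...]
 105 187 205 203 202 209 168 127 127 132]
 [137 117 193 206 205 205 207 171 125 127 130]
 [134 122 204 206 205 206 206 166 133 131 131]
 [129 128 206 204 205 207 204 153 128 130 129]
 [130 128 207 199 198 206 203 137 129 131 131]
 [126 136 205 176 171 203 203 134 132 130 132]
 [127 162 201 138 126 200 198 136 134 131 126]
 [128 159 201 128 100 199 194 134 132 129 129]
 [134 159 206 154 136 198 184 126 135 132 131]
 [132 136 205 192 187 205 171 131 131 134 127]
 [137 130 194 205 206 202 153 126 126 126 130]
 [133 128 161 193 204 180 132 127 131 131 128]
 [137 133 134 162 162 140 130 130 128 126 132]
 [136 131 124 136 131 128 127 133 131 132 132]
 [136 134 132 130 127 131 129 127 132 131 129]]
```

Run:
```python
from fit import *
t=cv2.imread('pics/top6.png').astype(int); print((t[:,:,2]-t[:,:,0])[189:199,347:361])
s=cv2.imread('pics/side6.png').astype(int); c=proj('side',[[.5635,-.171,.012]])[0]; print(c); x,y=c.round().astype(int)
print((s[:,:,2]-s[:,:,0])[y-7:y+8,x-10:x+11]); print(s[:,:,1][y-7:y+8,x-10:x+11])
im=cv2.imread('pics/top5.png') if 0 else None
```

```text
[[-36 -35 -41 -31 -17  -7  -6  -5  -4 -10 -17 -32 -39 -44]
 [-35 -32 -27 -16  -1   2   2   1   0   0  -4 -19 -31 -42]
 [-38 -33 -16  -3   2  -1   0   0   0  -1  -1  -5 -19 -36]
 [-37 -30  -8  -1   2   0   2   1  -4   2   0   0  -8 -28]
 [-39 -19  -2   1  -4  -1   1  -6  -2  -3   0  -1  -5 -24]
 [-32 -14   1   0   1   1  -4  -2  -3   1   1  -1  -3 -24]
 [-29  -8   3   1   0   0  -2   0   0  -1   1   1  -5 -28]
 [-24  -8   1   1   0   2   0  -5   0   1   1   2  -4 -23]
 [-25  -2  -1   0   0   2   1  -1  -1  -1   2   0  -7 -27]
 [-17  -2   2   1   0  -1  -1   1   2   0   4  -1 -14 -33]]
[343.1789 259.9347]
[[-10  -9  -6  -7  -4  -7  -9  -9  -9  -8  -9  -9 -13 -17 -17 -16 -16 -19
  -15 -16 -16]
 [ -4  -7  -9  -6  -8  -9  -8  -7 -10 -10 -17 -14 -15 -13 -15 -16 -15 -17
  -17 -18 -18]
 [ -9  -8  -7  -6  -8  -8  -7  -8  -9 -11 -15 -14 -17 -16 -17 -16 -18 -18
  -17 -18 -18]
 [ -7  -4  -5  -7  -8  -6  -9 -12 -15 -15 -17 -19 -15 -16 -18 -20 -17 -20
  -17 -17 -16]
 [-10  -6 -11 -13 -10 -10 -14 -13 -14 -15 -14 -18 -15 -15 -14 -11 -15 -15
  -17 -19 -17]
 [ -7  -8 -10  -5  -9  -9 -10 -12 -17 -15  -
[... 1482 characters left out ...]
6  97  96 121 131 110  97  95 104 101 102  97 104  97  97  98
   97  98  95]
 [ 96  94  93  94 103 109 107  97  99  96 100 100  99  99 103 101  97 100
   95  99  98]
 [ 93  91  93  94 106 111  98  99  96  99  98  98  98  99  99  95  96  94
   97 100  95]
 [ 91  96  97  89  94 102  95  96  90  94  99  97  99  98  99  96 101 102
  100  99  98]
 [ 92  94  95  92  93 101  95  98  99  95  96  94  97  97 126 171 195 207
  175 120  98]
 [ 93  94  96  89  89  93  96  97  95  98  95  93  94 109 174 213 226 228
  228 210 157]
 [ 91  89  93  91  91  89  98  95  97  95  95  94  84 134 194 215 222 225
  222 212 192]
 [ 92  92  94  91  97  89  97  99  97  98  96  90  94 148 195 220 223 222
  220 207 183]]
```

The top picture shows the arm flat at about (350,210), with a dark hole and no orange at its front end. So it rolled over with the bush down. I'll turn it end over end: carry it aside, re-grip with the tool tilted, swing past vertical, and lay it on its other face.

```bash
cat >> h.py <<'E'
def goal2(P,yaw,ty,off=.02):
    """real finger-tip P (TCP reads 20 mm beyond), tool x at yaw, then tilt ty about tool y"""
    s=env.observe(); Rn=toolR()
    Rg=R.from_euler('z',yaw,degrees=True)*R.from_euler('x',180,degrees=True)*R.from_euler('y',ty,degrees=True)
    d=Rn.inv().apply(np.array(P)+off*Rg.apply([0,0,1])-s['position']); w=(Rn.inv()*Rg).as_rotvec(degrees=True)
    print('shift',d.round(4),'turn',w.round(2),'dist',np.linalg.norm(d).round(3))
E
python3 - <<'E'
from h import *
goal2([.537,-.165,.06],167.8,0); goal2([.537,-.165,.002],167.8,0)
E
```

```text
shift [-0.0406 -0.1524  0.1073] turn [-0.1   0.25  3.61] dist 0.191
shift [-0.0403 -0.1523  0.1653] turn [-0.1   0.25  3.61] dist 0.228
```

```bash
python3 -m inch '[[-0.041,-0.152,0.02,0,0,3.6,0.055],[-0.041,-0.152,0.02,0,0,3.6,0.055],[-0.041,-0.152,0.04,0,0,3.6,0.055],[-0.041,-0.152,0.04,0,0,3.6,0.055],[-0.041,-0.152,0.07,0,0,3.6,0.055],[-0.041,-0.152,0.10,0,0,3.6,0.055],[-0.041,-0.152,0.13,0,0,3.6,0.055],[-0.041,-0.152,0.15,0,0,3.6,0.055],[-0.041,-0.152,0.16,0,0,3.6,0.055],[-0.041,-0.152,0.164,0,0,3.6,0.055]]' && python3 -m inch '[[0,0,0,0,0,0,0.045],[0,0,0,0,0,0,0.035],[0,0,0,0,0,0,0.025],[0,0,0,0,0,0,0.025],[0,0,0,0,0,0,0.025],[0,0,0,0,0,0,0.025]]' 60 && python3 -c "
from h import *
st()"
```

```text
t: 11.32
position: [0.5372, -0.1619, -0.0192]
ee_rot: [0.0, 0.104, 0.995, 0.0]
ft_force: [0.4, -0.1, -0.1]
finger_gap: 0.643
grasp_force: 0.0
t: 11.82
position: [0.5399, -0.1643, -0.0153]
ee_rot: [0.004, 0.105, 0.994, -0.001]
ft_force: [-0.2, 0.3, 1.8]
finger_gap: 0.402
grasp_force: 60.3
t 11.82 pos [ 0.5399 -0.1643 -0.0153] xyaw 167.9 z [ 0.0075 -0.0021 -1.    ] q [-0.4359  0.3456  1.8416  0.0015  0.9468 -1.7963] F [-0.1789  0.2765  1.7601] gap 0.402 g 60.3
```

```bash
python3 -m inch '[[0,0,-0.02,0,0,0,0.025],[0,0,-0.05,0,0,0,0.025],[0,0,-0.09,0,0,0,0.025],[0,0,-0.12,0,0,0,0.025],[0,0,-0.12,0,0,0,0.025]]'
python3 - <<'E'
from h import *
st(); goal2([.42,-.06,.12],90,0)
E
```

```text
t: 12.23
position: [0.5429, -0.166, 0.1116]
ee_rot: [0.009, 0.105, 0.994, -0.003]
ft_force: [2.6, -1.1, -1.3]
finger_gap: 0.403
grasp_force: 60.1
t 12.23 pos [ 0.5429 -0.166   0.1116] xyaw 167.91 z [ 0.0168 -0.0068 -0.9998] q [-0.4363  0.1621  1.788   0.001   1.1734 -1.7963] F [ 2.6265 -1.0923 -1.3153] gap 0.403 g 60.1
shift [0.1426 0.078  0.0088] turn [ 0.54  0.98 77.9 ] dist 0.163
```

```bash
python3 -m inch '[[0.142,0.078,0,0,0,78,0.025],[0.142,0.078,0,0,0,78,0.025],[0.142,0.078,0,0,0,78,0.025],[0.142,0.078,0,0,0,78,0.025],[0.142,0.078,0,0,0,78,0.025],[0.142,0.078,0,0,0,78,0.025],[0.142,0.078,0,0,0,78,0.025],[0.142,0.078,0,0,0,78,0.025],[0.142,0.078,0,0,0,78,0.025],[0.142,0.078,0,0,0,78,0.025]]' && python3 -m inch '[[0,0,0,0,0,6.5,0.025],[0,0,0.02,0,0,6.5,0.025],[0,0,0.04,0,0,6.5,0.025],[0,0,0.04,0,0,6.5,0.025]]'
python3 - <<'E'
from h import *
st(); goal2([.42,-.06,.005],90,0)
E
```

```text
t: 13.07
position: [0.4151, -0.0577, 0.1022]
ee_rot: [0.002, 0.67, 0.743, 0.001]
ft_force: [-0.0, -0.7, -2.5]
finger_gap: 0.405
grasp_force: 60.2
t: 13.4
position: [0.4124, -0.0569, 0.0589]
ee_rot: [-0.001, 0.708, 0.706, -0.0]
ft_force: [-1.4, 0.3, -2.5]
finger_gap: 0.403
grasp_force: 60.3
t 13.4 pos [ 0.4124 -0.0569  0.0589] xyaw 89.78 z [-0.0015  0.0006 -1.    ] q [-0.327  -0.1154  2.1821  0.0002  1.0764 -0.3232] F [-1.3535  0.3051 -2.4916] gap 0.403 g 60.3
shift [-0.0032  0.0077  0.0739] turn [-0.08 -0.04 -0.22] dist 0.074
```

```bash
python3 -m inch '[[-0.003,0.008,0.03,0,0,0,0.025],[-0.003,0.008,0.055,0,0,0,0.025],[-0.003,0.008,0.068,0,0,0,0.025],[-0.003,0.008,0.073,0,0,0,0.025],[-0.003,0.008,0.073,0,0,0,0.025]]' && python3 -m inch '[[0,0,0,0,0,0,0.04],[0,0,0,0,0,0,0.05],[0,0,0,0,0,0,0.05],[0,0,0,0,0,0,0.05],[0,0,-0.015,0,0,0,0.05],[0,0,-0.015,0,0,0,0.05]]'
python3 - <<'E'
from h import *
for n in ("side","top"): cv2.imwrite(f"pics/{n}7.png",vision.snapshot(n)[:,:,::-1])
st(); goal2([.42,-.062,.011],90,35)
E
python3 m3.py 7 .014 '[.42,-.03,1.57]' side
```

```text
t: 13.82
position: [0.4231, -0.0606, -0.011]
ee_rot: [0.001, 0.708, 0.706, 0.001]
ft_force: [0.6, 0.3, -1.9]
finger_gap: 0.403
grasp_force: 60.3
t: 14.32
position: [0.4262, -0.0616, 0.0071]
ee_rot: [0.004, 0.708, 0.706, 0.002]
ft_force: [0.8, 0.1, 0.3]
finger_gap: 0.587
grasp_force: 0.0
t 14.42 pos [ 0.4254 -0.0613  0.0057] xyaw 89.79 z [ 0.008  -0.0023 -1.    ] q [-0.3274  0.0142  2.1809  0.0005  0.9382 -0.324 ] F [-0.3108 -0.496  -0.1166] gap 0.589 g 0.0
shift [ 0.0108 -0.0055  0.011 ] turn [ 0.51 35.13 -0.07] dist 0.016
['side'] [ 0.4246 -0.0421  1.6491] 94.48591012211284 -700.9333504185836 ends [[ 0.4291 -0.0989  0.014 ]
 [ 0.4202  0.0147  0.014 ]]
```

```bash
python3 -m inch '[[0.004,-0.002,0.002,0,7,0,0.05],[0.006,-0.003,0.003,0,14,0,0.05],[0.008,-0.003,0.005,0,21,0,0.05],[0.010,-0.003,0.007,0,28,0,0.05],[0.011,-0.003,0.009,0,35,0,0.05],[0.011,-0.003,0.011,0,35,0,0.05],[0.011,-0.003,0.011,0,35,0,0.05]]' && python3 -m inch '[[0,0,0,0,0,0,0.04],[0,0,0,0,0,0,0.03],[0,0,0,0,0,0,0.025],[0,0,0,0,0,0,0.025],[0,0,0,0,0,0,0.025],[0,0,0,0,0,0,0.025]]' 80 && python3 -c "
from h import *
st()"
```

```text
t: 15.0
position: [0.42, -0.0504, -0.0083]
ee_rot: [-0.211, 0.677, 0.672, 0.213]
ft_force: [-0.3, 0.3, 1.4]
finger_gap: 0.589
grasp_force: 0.0
t: 15.5
position: [0.4216, -0.0495, -0.0057]
ee_rot: [-0.209, 0.675, 0.674, 0.214]
ft_force: [1.0, -0.1, 0.1]
finger_gap: 0.396
grasp_force: 79.6
t 15.5 pos [ 0.4216 -0.0495 -0.0057] xyaw 90.09 z [ 0.0066  0.5717 -0.8204] q [-0.7028  0.3094  2.0295  0.4814  1.2578 -0.9598] F [ 0.9596 -0.0566  0.1427] gap 0.396 g 79.6
```

```bash
python3 -m inch '[[0.012,0,-0.017,0,0,0,0.025],[0.03,0,-0.043,0,0,0,0.025],[0.05,0,-0.072,0,0,0,0.025],[0.07,0,-0.1,0,0,0,0.025],[0.097,0,-0.139,0,0,0,0.025],[0.097,0,-0.139,0,0,0,0.025]]' && python3 -m inch '[[0,0,0,0,-97,0,0.025],[0,0,0,0,-97,0,0.025],[0,0,0,0,-97,0,0.025],[0,0,0,0,-97,0,0.025],[0,0,0,0,-97,0,0.025],[0,0,0,0,-97,0,0.025],[0,0,0,0,-97,0,0.025],[0,0,0,0,-97,0,0.025],[0,0,0,0,-97,0,0.025],[0,0,0,0,-97,0,0.025]]'
python3 - <<'E'
from h import *
st(); goal2([.42,-.04,.14],90,-60)
E
```

```text
t: 16.0
position: [0.4232, -0.0516, 0.1695]
ee_rot: [-0.205, 0.675, 0.675, 0.215]
ft_force: [1.1, -0.5, -2.0]
finger_gap: 0.398
grasp_force: 80.4
t: 16.83
position: [0.4212, -0.0489, 0.1644]
ee_rot: [0.227, 0.672, 0.669, -0.221]
ft_force: [-0.5, -0.3, -3.7]
finger_gap: 0.395
grasp_force: 80.2
t 16.83 pos [ 0.4212 -0.0489  0.1644] xyaw 89.48 z [ 0.007  -0.6015 -0.7989] q [ 0.198  -0.0837  2.0801 -0.6524  1.3405  0.4211] F [-0.5371 -0.2541 -3.688 ] gap 0.395 g 80.2
shift [ 0.014  -0.0015  0.0325] turn [  0.31 -23.02  -0.49] dist 0.035
```

```bash
python3 -m inch '[[0,0,0,0,-26,0,0.025],[0,0,0,0,-26,0,0.025],[0,0,0,0,-26,0,0.025],[0,0,0,0,-26,0,0.025],[0,0,0,0,-26,0,0.025]]'
python3 - <<'E'
from h import *
for n in ("side","top"): cv2.imwrite(f"pics/{n}8.png",vision.snapshot(n)[:,:,::-1])
st()
im=cv2.imread('pics/side8.png').astype(int)
o=((im[:,:,2]-im[:,:,0])>60).astype(np.uint8)[150:300,280:400]; k,l,s,c=cv2.connectedComponentsWithStats(o)
print([(s[i].tolist(),(c[i]+[280,150]).round(1)) for i in range(1,k) if s[i,4]>3])
# white mask extents near the arm
c=proj('side',[[.42,-.04,.16],[.42,-.04,.05]]); print(c)
w=(im.min(2)>160).astype(np.uint8)[140:270,290:340]; k,l,s,c=cv2.connectedComponentsWithStats(w)
print([((s[i]+[290,140,0,0,0]).tolist(),(c[i]+[290,140]).round(1)) for i in range(1,k) if s[i,4]>25])
E
```

```text
t: 17.25
position: [0.4182, -0.0491, 0.1593]
ee_rot: [0.368, 0.603, 0.604, -0.37]
ft_force: [-1.7, 0.9, -2.6]
finger_gap: 0.395
grasp_force: 80.3
t 17.35 pos [ 0.4199 -0.0495  0.1619] xyaw 89.67 z [-0.0012 -0.8879 -0.46  ] q [ 0.4038  0.2416  2.0111 -0.9547  1.5526  0.7782] F [ 0.1504 -0.7344 -2.13  ] gap 0.396 g 80.4
[([15, 26, 6, 7, 29], array([297.6, 178.9]))]
[[297.6355 189.5007]
 [298.5549 217.889 ]]
[([331, 167, 9, 7, 26], array([334.7, 169.2])), ([290, 172, 17, 45, 368], array([298. , 192.1])), ([329, 232, 11, 16, 123], array([335. , 240.2]))]
```

Orange is now visible at (297.6,178.9) in the side view, so the bush faces the camera and up, with the arm just past vertical. I'll tilt a little more and lower it.

```bash
python3 -m inch '[[0,0,0,0,-10,0,0.025],[0,0,0,0,-10,0,0.025],[0,0,0,0,-10,0,0.025]]'
python3 - <<'E'
from h import *
st(); goal2([.42,-.09,.105],90,-72); goal2([.42,-.09,.095],90,-72)
E
```

```text
t: 17.6
position: [0.4199, -0.0503, 0.1624]
ee_rot: [0.419, 0.572, 0.568, -0.419]
ft_force: [0.0, 0.0, -2.3]
finger_gap: 0.397
grasp_force: 80.4
t 17.6 pos [ 0.4199 -0.0503  0.1624] xyaw 89.15 z [-0.0035 -0.9546 -0.298 ] q [ 0.445   0.3842  1.9731 -1.0411  1.6523  0.8815] F [ 0.0155  0.0141 -2.2855] gap 0.397 g 80.4
shift [0.0432 0.0002 0.075 ] turn [-0.2   0.66 -0.25] dist 0.087
shift [0.0527 0.0002 0.078 ] turn [-0.2   0.66 -0.25] dist 0.094
```

```bash
python3 -m inch '[[0.015,0,0.025,0,0,0,0.025],[0.03,0,0.055,0,0,0,0.025],[0.043,0,0.075,0,0,0,0.025],[0.043,0,0.075,0,0,0,0.025],[0.043,0,0.075,0,0,0,0.025]]' && python3 -m inch '[[0.005,0,0.0015,0,0,0,0.025],[0.005,0,0.0015,0,0,0,0.025],[0.005,0,0.0015,0,0,0,0.025]]' && python3 -m inch '[[0.005,0,0.0015,0,0,0,0.025],[0.005,0,0.0015,0,0,0,0.025],[0.005,0,0.0015,0,0,0,0.025]]' && python3 -c "
from h import *
st()"
```

```text
t: 18.02
position: [0.4206, -0.1095, 0.1007]
ee_rot: [0.419, 0.573, 0.567, -0.418]
ft_force: [0.6, 0.5, -3.0]
finger_gap: 0.396
grasp_force: 80.5
t: 18.27
position: [0.4219, -0.108, 0.0981]
ee_rot: [0.421, 0.572, 0.566, -0.418]
ft_force: [-1.7, 3.0, 9.6]
finger_gap: 0.396
grasp_force: 81.3
t: 18.52
position: [0.4224, -0.1079, 0.0976]
ee_rot: [0.424, 0.571, 0.563, -0.42]
ft_force: [-7.1, 9.9, 31.8]
finger_gap: 0.394
grasp_force: 82.7
t 18.52 pos [ 0.4224 -0.1079  0.0976] xyaw 87.46 z [-0.0021 -0.958  -0.2868] q [ 0.337   0.4966  2.0161 -1.1298  1.5263  0.9942] F [-7.0652  9.9291 31.8127] gap 0.394 g 82.7
```

Contact came at TCP z≈0.098. I'll back off slightly, open, and rise clear so that the arm tips over onto its plain face.

```bash
python3 -m inch '[[-0.0075,0,-0.0025,0,0,0,0.025],[-0.0075,0,-0.0025,0,0,0,0.025],[-0.0075,0,-0.0025,0,0,0,0.025]]' && python3 -m inch '[[0,0,0,0,0,0,0.045],[-0.003,0,-0.003,0,0,0,0.05],[-0.035,0,-0.02,0,0,0,0.055],[-0.07,0,-0.04,0,0,0,0.055],[-0.105,0,-0.055,0,0,0,0.055],[-0.14,0,-0.07,0,0,0,0.055],[-0.14,0,-0.07,0,0,0,0.055],[-0.14,0,-0.07,0,0,0,0.055]]'
python3 - <<'E'
from h import *
st(); goal2([.40,-.16,.24],90,0)
E
```

```text
t: 18.77
position: [0.4222, -0.1076, 0.0987]
ee_rot: [0.421, 0.572, 0.567, -0.416]
ft_force: [0.8, 2.3, 3.2]
finger_gap: 0.398
grasp_force: 80.9
t: 19.43
position: [0.4207, -0.0827, 0.2535]
ee_rot: [0.421, 0.573, 0.567, -0.416]
ft_force: [0.8, -0.5, -0.6]
finger_gap: 0.647
grasp_force: 0.0
t 19.43 pos [ 0.4207 -0.0827  0.2535] xyaw 87.98 z [-0.0003 -0.9541 -0.2995] q [ 0.385   0.165   2.0176 -1.099   1.6926  0.7114] F [ 0.7853 -0.5421 -0.6302] gap 0.647 g 0.0
shift [ 0.0086 -0.0207  0.0838] turn [ 0.37 72.57 -0.53] dist 0.087
```

```bash
python3 -m inch '[[-0.06,-0.02,0.03,0,72.5,0,0.055],[-0.06,-0.02,0.06,0,72.5,0,0.055],[-0.06,-0.04,0.1,0,72.5,0,0.055],[-0.06,-0.04,0.14,0,72.5,0,0.055],[-0.06,-0.04,0.16,0,72.5,0,0.055],[-0.06,-0.04,0.16,0,72.5,0,0.055],[-0.06,-0.04,0.16,0,72.5,0,0.055],[-0.06,-0.04,0.16,0,72.5,0,0.055],[-0.06,-0.04,0.16,0,72.5,0,0.055],[-0.06,-0.04,0.16,0,72.5,0,0.055]]'
cat > m4.py <<'E'
from h import *
import sys
tag=sys.argv[1]
for n in ("side","top"): cv2.imwrite(f"pics/{n}{tag}.png",vision.snapshot(n)[:,:,::-1])
st()
for n in ('side','top'):
    im=cv2.imread(f'pics/{n}{tag}.png').astype(int); x,y=proj(n,[[.43,-.04,.01]])[0].round().astype(int)-[45,40]
    s=im[y:y+80,x:x+90]; 
    for nm,m in (('white',s.min(2)>165),('orange',(s[:,:,2]-s[:,:,0])>45)):
        k,l,q,ce=cv2.connectedComponentsWithStats(m.astype(np.uint8))
        for i in range(1,k):
            if q[i,4]>(60 if nm=='white' else 4): print(n,nm,q[i]+[x,y,0,0,0],(ce[i]+[x,y]).round(1),back(n,[ce[i]+[x,y]],.014)[0])
E
python3 m4.py 9
```

```text
t: 20.27
position: [0.3792, -0.2538, 0.2611]
ee_rot: [0.034, 0.708, 0.705, -0.03]
ft_force: [1.0, 0.0, -0.3]
finger_gap: 0.64
grasp_force: 0.0
t 20.37 pos [ 0.378  -0.257   0.2601] xyaw 89.34 z [ 0.0014 -0.094  -0.9956] q [-0.715  -0.2713  1.9199 -0.0708  1.4305 -0.6959] F [ 0.1707 -1.1955 -0.758 ] gap 0.648 g 0.0
side white [311 197  36   6  68] [329.1 200.2] [0.5057 0.0984 0.014 ]
side white [292 211  15  33 274] [299.3 226.3] [ 0.4212 -0.0382  0.014 ]
side white [329 232  18  17 166] [337.6 241.5] [ 0.5436 -0.0973  0.014 ]
side orange [298 210   6   5  24] [300.5 211.8] [0.4176 0.0314 0.014 ]
top white [299 229  22  11 172] [308.9 233.8] [ 0.4217 -0.0147  0.014 ]
top orange [321 227  40  45 441] [342.3 252. ] [ 0.3604 -0.1304  0.014 ]
```

The bush now faces up: the orange ring is at (300.5,211.8) in the side view, about (0.418, 0.031). I'll fit the flat arm next.

```bash
python3 m3.py 9 .012 '[.421,-.03,1.57]' side
```

```text
['side'] [ 0.4196 -0.0353  1.6126] 92.39335922721284 -788.7309565841258 ends [[ 0.422  -0.0922  0.012 ]
 [ 0.4173  0.0217  0.012 ]]
```

```bash
python3 m3.py 9 .012 '[.421,-.03,1.57]' top,side
```

```text
['top', 'side'] [ 0.4203 -0.0344  1.6045] 91.93187629321991 -1434.3220164237905 ends [[ 0.4222 -0.0914  0.012 ]
 [ 0.4184  0.0225  0.012 ]]
['top'] [ 0.4204 -0.0343  1.6005] 91.6995701772157 -648.5143211054387 ends [[ 0.4221 -0.0912  0.012 ]
 [ 0.4188  0.0227  0.012 ]]
['side'] [ 0.4196 -0.0353  1.6126] 92.39335922721284 -788.7309565841258 ends [[ 0.422  -0.0922  0.012 ]
 [ 0.4173  0.0217  0.012 ]]
```

```bash
python3 -m inch '[[0,0,0,0,-5,0,0.055],[0,0,0,0,0,0,0.055],[0,0,0,0,0,0,0.055]]' >/dev/null
python3 - <<'E'
from h import *
st(); goal2([.4218,-.0795,.10],91.9,0);goal2([.4218,-.0795,.003],91.9,0)
E
```

```text
t 20.62 pos [ 0.379  -0.2521  0.259 ] xyaw 89.91 z [ 0.0004 -0.0951 -0.9955] q [-0.7037 -0.2748  1.9248 -0.0731  1.4298 -0.6941] F [-0.653  -0.2035  0.6512] gap 0.645 g 0.0
shift [0.1889 0.0425 0.1618] turn [-0.06  5.46 -1.99] dist 0.252
shift [0.1981 0.0424 0.2583] turn [-0.06  5.46 -1.99] dist 0.328
```

```bash
python3 -m inch '[[0.189,0.0425,0.162,0,5.5,-2,0.055],[0.189,0.0425,0.162,0,5.5,-2,0.055],[0.189,0.0425,0.162,0,5.5,-2,0.055],[0.189,0.0425,0.162,0,5.5,-2,0.055],[0.189,0.0425,0.162,0,5.5,-2,0.055],[0.189,0.0425,0.162,0,5.5,-2,0.055],[0.189,0.0425,0.162,0,5.5,-2,0.055],[0.189,0.0425,0.162,0,5.5,-2,0.055],[0.189,0.0425,0.162,0,5.5,-2,0.055],[0.189,0.0425,0.162,0,5.5,-2,0.055]]'
python3 - <<'E'
from h import *
st(); goal2([.4218,-.0795,.003],91.9,0)
E
```

```text
t: 21.45
position: [0.424, -0.083, 0.0829]
ee_rot: [0.003, 0.696, 0.718, -0.0]
ft_force: [0.3, 0.3, -0.0]
finger_gap: 0.643
grasp_force: 0.0
t 21.45 pos [ 0.424  -0.083   0.0829] xyaw 91.74 z [ 0.0043 -0.0045 -1.    ] q [-0.374  -0.1197  2.1344 -0.0029  1.1212 -0.4032] F [ 0.2647  0.3387 -0.0326] gap 0.643 g 0.0
shift [ 0.004  -0.0025  0.0999] turn [ 0.24  0.27 -0.16] dist 0.1
```

```bash
python3 -m inch '[[0.004,-0.002,0.02,0,0,0,0.055],[0.004,-0.002,0.05,0,0,0,0.055],[0.004,-0.002,0.075,0,0,0,0.055],[0.004,-0.002,0.09,0,0,0,0.055],[0.004,-0.002,0.097,0,0,0,0.055],[0.004,-0.002,0.099,0,0,0,0.055],[0.004,-0.002,0.099,0,0,0,0.055]]' && python3 -m inch '[[0,0,0,0,0,0,0.045],[0,0,0,0,0,0,0.035],[0,0,0,0,0,0,0.025],[0,0,0,0,0,0,0.025],[0,0,0,0,0,0,0.025],[0,0,0,0,0,0,0.025]]' 100 && python3 -m inch '[[0,0,-0.02,0,0,0,0.025],[0,0,-0.05,0,0,0,0.025],[0,0,-0.09,0,0,0,0.025],[0,0,-0.13,0,0,0,0.025],[0,0,-0.13,0,0,0,0.025],[0,0,-0.13,0,0,0,0.025]]'
python3 - <<'E'
from h import *
st(); 
for n in ("side","top"): cv2.imwrite(f"pics/{n}10.png",vision.snapshot(n)[:,:,::-1])
E
```

```text
t: 22.03
position: [0.4219, -0.0791, -0.0165]
ee_rot: [0.002, 0.697, 0.718, 0.0]
ft_force: [0.2, -0.5, 0.0]
finger_gap: 0.64
grasp_force: 0.0
t: 22.53
position: [0.4227, -0.0789, -0.0153]
ee_rot: [0.003, 0.696, 0.718, 0.0]
ft_force: [-3.1, -0.7, 8.6]
finger_gap: 0.38
grasp_force: 98.5
t: 23.03
position: [0.4234, -0.0787, 0.1162]
ee_rot: [0.005, 0.696, 0.718, 0.001]
ft_force: [-0.2, -0.1, -2.9]
finger_gap: 0.385
grasp_force: 100.4
t 23.03 pos [ 0.4234 -0.0787  0.1162] xyaw 91.79 z [ 0.0094 -0.0054 -0.9999] q [-0.366  -0.1772  2.1156 -0.0018  1.1925 -0.3966] F [-0.1983 -0.1455 -2.8921] gap 0.385 g 100.4
```

```bash
python3 - <<'E'
from h import *
goal2([.3594,-.2665,.16],-8.6,0)
E
python3 -m inch '[[-0.03,-0.008,-0.03,0,0,100.3,0.025],[-0.06,-0.016,-0.03,0,0,100.3,0.025],[-0.09,-0.03,-0.03,0,0,100.3,0.025],[-0.12,-0.04,-0.03,0,0,100.3,0.025],[-0.15,-0.05,-0.03,0,0,100.3,0.025],[-0.185,-0.06,-0.03,0,0,100.3,0.025],[-0.185,-0.06,-0.03,0,0,100.3,0.025],[-0.185,-0.06,-0.03,0,0,100.3,0.025],[-0.185,-0.06,-0.03,0,0,100.3,0.025],[-0.185,-0.06,-0.03,0,0,100.3,0.025]]'
python3 - <<'E'
from h import *
st(); goal2([.3594,-.2665,.11],-8.6,0)
E
```

```text
shift [-0.187  -0.0666 -0.0274] turn [  0.19   0.02 100.39] dist 0.2
t: 23.97
position: [0.3648, -0.2634, 0.1403]
ee_rot: [-0.001, 0.985, 0.171, -0.001]
ft_force: [0.4, -0.5, -2.3]
finger_gap: 0.387
grasp_force: 100.6
t 23.97 pos [ 0.3648 -0.2634  0.1403] xyaw 19.74 z [-0.0017  0.0015 -1.    ] q [-0.8008 -0.143   2.0376 -0.0002  1.2493  0.4255] F [ 0.3846 -0.5    -2.2534] gap 0.387 g 100.6
shift [-0.0061  0.0011  0.0503] turn [-0.1   0.09 28.34] dist 0.051
```

```bash
python3 -m inch '[[-0.006,0.001,0.02,0,0,28.3,0.025],[-0.006,0.001,0.04,0,0,28.3,0.025],[-0.006,0.001,0.06,0,0,28.3,0.025],[-0.006,0.001,0.08,0,0,28.3,0.025],[-0.006,0.001,0.10,0,0,28.3,0.025],[-0.006,0.001,0.11,0,0,28.3,0.025],[-0.006,0.001,0.11,0,0,28.3,0.025]]'
cat > m5.py <<'E'
from fit import *
import sys
tag,z=sys.argv[1],float(sys.argv[2])
for n in ("side","top"): cv2.imwrite(f"pics/{n}{tag}.png",vision.snapshot(n)[:,:,::-1])
st(); load(tag); s=env.observe(); P=s['position']; e=toolR().as_matrix(); yaw=np.arctan2(e[1,0],e[0,0])
c=P[:2]+.044*e[:2,0]
a=np.linspace(-np.pi/2,np.pi/2,9); arc=[(.057+.018*np.cos(t),.018*np.sin(t),z) for t in a]
mk=lambda n: 6*[(n,(.0,-.018,z),(.057,-.018,z)),(n,(.0,.018,z),(.057,.018,z))]+[(n,arc[i],arc[i+1]) for i in range(8)]
print('expected',c,np.degrees(yaw))
for cs in (['side','top'],['side'],['top']):
    p,f=fit(sum([mk(n) for n in cs],[]),[*c,yaw],[.012,.012,.1]); print(cs,p,np.degrees(p[2]),f,'eye',T(p,[[.057,0,z]])[0])
p2,f=fit(press,[.568,-.298,-.15],[.015,.015,.08]); print('press',p2,f)
E
python3 m5.py 11 .0583
```

```text
t: 24.55
position: [0.3585, -0.2647, 0.0288]
ee_rot: [-0.002, 0.997, -0.071, -0.002]
ft_force: [-0.3, 1.4, -3.2]
finger_gap: 0.38
grasp_force: 100.5
t 24.65 pos [ 0.3608 -0.267   0.0322] xyaw -8.11 z [ 0.0004 -0.0005 -1.    ] q [-0.813   0.0148  2.1178 -0.0001  1.0084  0.8993] F [ 0.6061 -0.0007 -1.8776] gap 0.382 g 100.5
expected [ 0.4044 -0.2732] -8.108227706597418
['side', 'top'] [ 0.4056 -0.2693 -0.1314] -7.529524919868856 -538.6058435369306 eye [ 0.4621 -0.2768  0.0583]
['side'] [ 0.3924 -0.268  -0.2415] -13.8378003345898 -288.7156463759244 eye [ 0.4477 -0.2817  0.0583]
['top'] [ 0.4074 -0.2653 -0.1917] -10.9848728046452 -304.5070152599408 eye [ 0.4634 -0.2761  0.0583]
press [ 0.568  -0.2978 -0.1412] -290.2315109016952
```

Run:
```python
from fit import *
P=np.array([.3585,-.266,.030]); yaw=np.radians(-8.3); z=.0583
c=P[:2]+.044*np.array([np.cos(yaw),np.sin(yaw)]); pp=[.568,-.298,-.148]
for n in ('side','top'):
    im=cv2.imread(f'pics/{n}11.png').astype(int); e=proj(n,[[*(c+.057*np.array([np.cos(yaw),np.sin(yaw)])),.062]])[0]; x,y=e.round().astype(int)-8
    w=np.clip((im[:,:,2]-im[:,:,0])[y:y+17,x:x+17]-25,0,None); yy,xx=np.mgrid[:17,:17]
    if w.sum(): q=[x+(w*xx).sum()/w.sum(),y+(w*yy).sum()/w.sum()]; print(n,'pred',e,'bush',q,w.max(),back(n,[q],.066))
a=np.linspace(0,2*np.pi,33); o=[(np.sign(np.cos(t))*.057+.018*np.cos(t),.018*np.sin(t),z) for t in a]
arm=lambda n:[(n,o[i],o[i+1]) for i in range(32)]
fen=lambda n:[(n,(-.033,s*.020,.049),(.017,s*.020,.049)) for s in(1,-1)]+[(n,(-.033,s*.020,.049),(-.05,s*.025,.049)) for s in (1,-1)]+rect(n,-.075,.0,-.038,.038,.04)
out=[]
for n,(x,y,w,h,k) in {'side':(262,212,100,100,4),'top':(345,150,100,100,4)}.items():
    im=crop(cv2.imread(f'pics/{n}11.png'),x,y,w,h,k); draw(im,n,[*c,yaw],arm(n),np.array([x,y]),k,(0,0,255)); draw(im,n,pp,fen(n),np.array([x,y]),k,(255,0,255)); out.append(im)
cv2.imwrite('pics/last.png',np.hstack(out))
```

```text
top pred [387.6859 222.551 ] bush [np.float64(390.00144359661783), np.float64(226.37760362961436)] 51 [[ 0.4452 -0.2877  0.066 ]]
```

View pics/last.png

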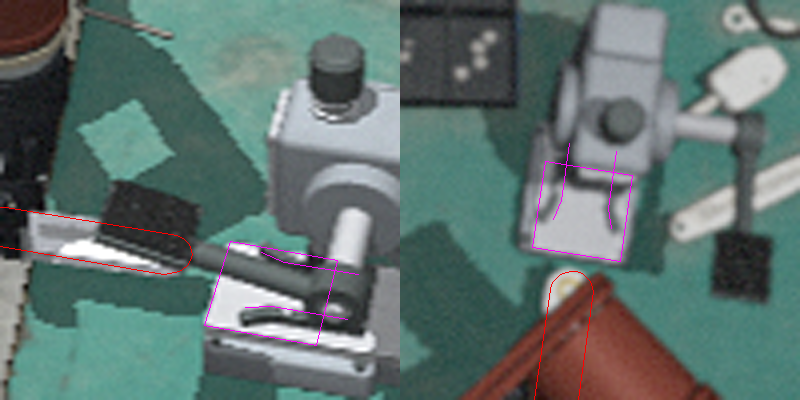

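The overlay shows the arm's front end with the bush ring at (565,293) in the top panel, a few mm left of my drawn outline. The anvil and fences match the model to within about 3 mm. I'll do one relative check in the top camera.

Run:
```python
from fit import *
load(11); yaw=-.148; z=.0583
a=np.linspace(-.2,np.pi/2,9); arc=[(.018*np.cos(t),.018*np.sin(t),z) for t in a]
sg=[('top',arc[i],arc[i+1]) for i in range(8)]+2*[('top',(-.012,.018,z),(0,.018,z))]
f=lambda segs,p0,r:differential_evolution(lambda q:score([q[0],q[1],yaw],segs),[(p0[0]-r,p0[0]+r),(p0[1]-r,p0[1]+r)],seed=1,popsize=30)
r=f(sg,[.460,-.279],.012); print('eye top',r.x,r.fun)
for nm,s in (('top',[k for k in press if k[0]=='top']),('side',[k for k in press if k[0]=='side']),('toppad',pad('top'))):
    r=f(s,[.568,-.298],.015); print('press',nm,r.x,r.fun)
im=cv2.imread('pics/top11.png'); u,v=proj('top',[[.46,-.279,.06]])[0].round().astype(int)
print(u,v); print(im[:,:,0][v-7:v+9,u-8:u+9])
# fences: dark pixels on the anvil, top view
u,v=proj('top',[[.525,-.291,.045]])[0].round().astype(int); print(u,v); print(im[:,:,1][v-8:v+7,u-14:u+14])
```

```text
eye top [ 0.4607 -0.2771] -287.2548314169637
press top [ 0.5673 -0.2952] -165.39482920673908
press side [ 0.5691 -0.2992] -142.0791860915754
press toppad [ 0.5675 -0.2952] -86.22372839805081
387 222
[[114 104  91  83  98 107 108 111 103 101  98  96  92  92  95 100 114]
 [ 97  88  77  70  91 104 122 135 135 123 115 109 109 109 106 105  96]
 [ 76  76  66  70  91 128 161 177 178 169 152 133 122 122 115 105  96]
 [ 74  76  74  97 146 181 196 199 200 199 195 169 134 107  83  64  69]
 [ 74  73  91 146 188 200 183 169 168 184 197 168 118  69  52  46  35]
 [ 72  73 107 178 202 184 143 137 142 143 144 119  76  48  45  33  34]
 [ 71  72 131 191 203 168 148 175 181 145  88  58  49  41  30  36  32]
 [ 70  91 149 196 202 166 163 191 181 127  67  39  49  43  38  41  48]
 [ 67 100 162 201 204 171 146 149 128  78  50  46  42  39  51  42  49]
 [ 68 104 173 204 210 179 135  92  64  53  46  36  47  47  51  45  59]
 [ 70 115 183 207 205 171 103  52  50  48  46  43  46  53  56  69  48]
 [ 68 113 181 195 169 119  68  43  42  46  37  42  44  52  68  68  59]
 [ 68 105 156 150 108  65  48  47  47  37  48  44
[... 1299 characters left out ...]
147 138 146 152 137 152 182 191 190 188 193 190 190 190 192 190 190 190
  188 186 151 115 109 136 166 171 135  94]
 [152 147 168 182 181 185 193 192 193 193 192 191 190 192 192 188 190 188
  190 186 158 115 100 120 158 166 135  94]
 [149 149 179 195 194 191 194 189 192 191 191 192 191 189 191 193 190 189
  190 189 177 139 111 130 149 158 130  88]
 [111 129 174 195 192 193 191 192 191 192 189 193 190 190 191 187 190 189
  189 189 186 168 147 161 163 160 126  91]
 [ 96 111 172 194 194 195 191 191 190 189 191 192 189 192 190 191 188 190
  187 186 188 185 181 189 175 156 118  86]
 [101 121 174 196 195 192 194 192 191 188 191 190 188 191 193 190 187 191
  187 186 188 187 191 194 182 145 103  78]]
```

```bash
python3 -m inch '[[0,0.002,0,0,0,0.3,0.025],[0.01,0.002,0,0,0,0.3,0.025],[0.025,0.002,0,0,0,0.3,0.025],[0.04,0.002,0,0,0,0.3,0.025],[0.05,0.002,0,0,0,0.3,0.025],[0.05,0.002,0,0,0,0.3,0.025]]' && python3 -m inch '[[0.01,0,0,0,0,0,0.025],[0.02,0,0,0,0,0,0.025],[0.03,0,0,0,0,0,0.025],[0.03,0,0,0,0,0,0.025]]' && python3 -c "
from h import *
st()"
```

```text
t: 25.15
position: [0.4136, -0.2781, 0.0346]
ee_rot: [0.002, 0.997, -0.073, 0.003]
ft_force: [-0.3, 0.2, -2.4]
finger_gap: 0.387
grasp_force: 100.5
t: 25.48
position: [0.4425, -0.282, 0.0338]
ee_rot: [0.002, 0.997, -0.073, 0.002]
ft_force: [-0.2, 0.2, -2.3]
finger_gap: 0.383
grasp_force: 100.5
t 25.48 pos [ 0.4425 -0.282   0.0338] xyaw -8.42 z [ 0.004  -0.0036 -1.    ] q [-0.7177  0.183   1.9306 -0.0001  1.0226  1.0001] F [-0.2295  0.2128 -2.267 ] gap 0.383 g 100.5
```

```bash
python3 -m inch '[[0,0,0.003,0,0,0,0.025],[0,0,0.006,0,0,0,0.025],[0,0,0.006,0,0,0,0.025]]' && python3 -m inch '[[0.007,0,0,0,0,0,0.025],[0.014,0,0,0,0,0,0.025],[0.02,0,0,0,0,0,0.025],[0.02,0,0,0,0,0,0.025]]'&& python3 -c "
from h import *
st()"
```

```text
t: 25.73
position: [0.4393, -0.2806, 0.0261]
ee_rot: [0.001, 0.997, -0.074, 0.0]
ft_force: [-0.2, -0.3, -3.3]
finger_gap: 0.381
grasp_force: 100.5
t: 26.07
position: [0.4619, -0.2848, 0.0279]
ee_rot: [0.002, 0.997, -0.073, 0.002]
ft_force: [-0.3, 0.7, -2.0]
finger_gap: 0.384
grasp_force: 100.5
t 26.07 pos [ 0.4619 -0.2848  0.0279] xyaw -8.42 z [ 0.0039 -0.0035 -1.    ] q [-0.6978  0.2316  1.886  -0.0003  1.0188  1.0202] F [-0.3487  0.6563 -2.0345] gap 0.384 g 100.5
```

```bash
python3 -m inch '[[0.004,0,0,0,0,0,0.025],[0.004,0,0,0,0,0,0.025],[0.004,0,0,0,0,0,0.025]]' && python3 -m inch '[[0.003,0,0,0,0,0,0.025],[0.003,0,0,0,0,0,0.025],[0.003,0,0,0,0,0,0.025]]' && python3 -m inch '[[0.002,0,0,0,0,0,0.025],[0.002,0,0,0,0,0,0.025],[0.002,0,0,0,0,0,0.025]]'
```

```text
t: 26.32
position: [0.4642, -0.2847, 0.0272]
ee_rot: [0.001, 0.997, -0.073, 0.001]
ft_force: [-0.2, -0.0, -2.4]
finger_gap: 0.383
grasp_force: 100.5
t: 26.57
position: [0.4669, -0.285, 0.0271]
ee_rot: [0.001, 0.997, -0.074, 0.001]
ft_force: [-0.8, 1.9, -3.2]
finger_gap: 0.384
grasp_force: 100.5
t: 26.82
position: [0.4671, -0.2848, 0.0265]
ee_rot: [0.0, 0.997, -0.074, -0.001]
ft_force: [-5.9, -0.4, -0.6]
finger_gap: 0.384
grasp_force: 100.6
```

```bash
python3 -m inch '[[0.001,0,0.0015,0,0,0,0.025],[0.001,0,0.0015,0,0,0,0.025],[0.001,0,0.0015,0,0,0,0.025]]' && python3 -m inch '[[0,0,0.0015,0,0,0,0.025],[0,0,0.0015,0,0,0,0.025],[0,0,0.0015,0,0,0,0.025]]'
```

```text
t: 27.07
position: [0.4672, -0.2848, 0.0247]
ee_rot: [0.0, 0.997, -0.074, -0.002]
ft_force: [-9.8, 2.5, 0.7]
finger_gap: 0.384
grasp_force: 100.8
t: 27.32
position: [0.4672, -0.2848, 0.0233]
ee_rot: [0.0, 0.997, -0.074, -0.002]
ft_force: [-11.0, 1.1, 0.7]
finger_gap: 0.383
grasp_force: 100.9
```

```bash
python3 -m inch '[[0,0,0.0015,0,0,0,0.025],[0,0,0.0015,0,0,0,0.025],[0,0,0.0015,0,0,0,0.025]]' && python3 -m inch '[[0,0,0.0015,0,0,0,0.025],[0,0,0.0015,0,0,0,0.025],[0,0,0.0015,0,0,0,0.025]]'
```

```text
t: 27.57
position: [0.4672, -0.2849, 0.022]
ee_rot: [0.0, 0.997, -0.074, -0.002]
ft_force: [-10.6, 0.5, 1.9]
finger_gap: 0.381
grasp_force: 101.0
t: 27.82
position: [0.4673, -0.285, 0.0209]
ee_rot: [0.0, 0.997, -0.074, -0.002]
ft_force: [-12.2, 1.3, 5.8]
finger_gap: 0.382
grasp_force: 101.4
```

```bash
python3 -m inch '[[-0.002,0,0,0,0,0,0.03],[-0.002,0,0,0,0,0,0.04],[-0.002,0,0,0,0,0,0.045],[-0.002,0,0,0,0,0,0.05],[-0.002,0,-0.01,0,0,0,0.05],[-0.002,0,-0.03,0,0,0,0.05],[-0.03,0,-0.06,0,0,0,0.05],[-0.07,0,-0.08,0,0,0,0.05],[-0.08,0,-0.08,0,0,0,0.05],[-0.08,0,-0.08,0,0,0,0.05]]'
python3 - <<'E'
from fit import *
for n in ("side","top"): cv2.imwrite(f"pics/{n}12.png",vision.snapshot(n)[:,:,::-1])
st(); load(12); z=.052
a=np.linspace(-np.pi/2,np.pi/2,9); arc=[(-.057-.018*np.cos(t),.018*np.sin(t),z) for t in a]
for cs in (['top'],['side'],['top','side']):
    sg=[]
    for n in cs: sg+=6*[(n,(-.057,.018,z),(.02,.018,z)),(n,(-.057,-.018,z),(.02,-.018,z))]+[(n,arc[i],arc[i+1]) for i in range(8)]
    p,f=fit(sg,[.511,-.289,-.148],[.015,.012,.1]); e=T(p,[[.057,0,z]])[0]; print(cs,p,f,'eye',e,'nest offset',e[:2]-[.568,-.297])
E
```

```text
t: 28.65
position: [0.3899, -0.2742, 0.1034]
ee_rot: [0.002, 0.997, -0.074, 0.002]
ft_force: [-0.0, 0.5, -0.0]
finger_gap: 0.583
grasp_force: 0.0
t 28.75 pos [ 0.3915 -0.2742  0.1021] xyaw -8.49 z [ 0.0042 -0.004  -1.    ] q [-0.7764 -0.0296  2.0098  0.0001  1.1556  0.9424] F [ 0.007   0.3614 -0.839 ] gap 0.586 g 0.0
['top'] [ 0.526  -0.2914 -0.1387] -229.36612116193464 eye [ 0.5825 -0.2993  0.052 ] nest offset [ 0.0145 -0.0023]
['side'] [ 0.5099 -0.2906 -0.048 ] -448.2867234818651 eye [ 0.5668 -0.2934  0.052 ] nest offset [-0.0012  0.0036]
['top', 'side'] [ 0.5132 -0.2903 -0.0519] -600.586355837094 eye [ 0.5701 -0.2933  0.052 ] nest offset [0.0021 0.0037]
```

```bash
python3 -m inch '[[0,-0.003,0,0,0,0,0],[0,-0.003,0.02,0,0,0,0],[0,-0.003,0.05,0,0,0,0],[0,-0.003,0.076,0,0,0,0],[0,-0.003,0.076,0,0,0,0],[0.012,-0.003,0.076,0,0,0,0],[0.022,-0.003,0.076,0,0,0,0],[0.027,-0.003,0.076,0,0,0,0],[0.03,-0.003,0.076,0,0,0,0],[0.03,-0.003,0.076,0,0,0,0]]' 40 && python3 -m inch '[[0.003,0,0,0,0,0,0],[0.003,0,0,0,0,0,0],[0.006,0,0,0,0,0,0],[0.006,0,0,0,0,0,0]]' && python3 -c "
from h import *
st()"
```

```text
t: 29.58
position: [0.4223, -0.2758, 0.0261]
ee_rot: [0.002, 0.997, -0.073, 0.002]
ft_force: [-0.1, -0.4, 0.1]
finger_gap: 0.003
grasp_force: 0.0
t: 29.92
position: [0.4253, -0.2758, 0.0249]
ee_rot: [0.001, 0.997, -0.073, -0.001]
ft_force: [-6.2, -0.1, 4.6]
finger_gap: 0.001
grasp_force: 3.2
t 29.92 pos [ 0.4253 -0.2758  0.0249] xyaw -8.42 z [-0.0017 -0.0012 -1.    ] q [-0.7296  0.1632  1.9738 -0.0024  1.005   0.9895] F [-6.2073 -0.0801  4.6086] gap 0.001 g 3.2
```

```bash
python3 -m inch '[[-0.02,0,0,0,0,0,0],[-0.035,0,-0.02,0,0,0,0],[-0.035,0,-0.06,0,0,0,0],[-0.035,0,-0.1,0,0,0,0],[-0.035,0,-0.14,0,0,0,0],[-0.035,0,-0.18,0,0,0,0],[-0.035,0,-0.22,0,0,0,0],[-0.035,0,-0.23,0,0,0,0],[-0.035,0,-0.23,0,0,0,0]]'
python3 - <<'E'
from h import *
st(); goal2([.461,-.392,.25],-8.5,0);
E
python3 m5.py 13 .052 | tail -1
python3 - <<'E'
from fit import *
load(13); z=.052
a=np.linspace(-np.pi/2,np.pi/2,9); arc=[(-.057-.018*np.cos(t),.018*np.sin(t),z) for t in a]
for cs in (['top'],['side'],['top','side']):
    sg=[]
    for n in cs: sg+=4*[(n,(-.057,.018,z),(0,.018,z)),(n,(-.057,-.018,z),(0,-.018,z))]+[(n,arc[i],arc[i+1]) for i in range(8)]
    p,f=fit(sg,[.511,-.289,-.148],[.01,.01,.08]); e=T(p,[[.057,0,z]])[0]; print(cs,p,f,'eye',e)
E
```

```text
t: 30.67
position: [0.3936, -0.2722, 0.26]
ee_rot: [0.004, 0.997, -0.074, 0.005]
ft_force: [-0.2, 0.0, 0.1]
finger_gap: 0.001
grasp_force: 0.0
t 30.67 pos [ 0.3936 -0.2722  0.26  ] xyaw -8.45 z [ 0.0085 -0.0086 -0.9999] q [-0.77   -0.1781  1.8398 -0.0002  1.4678  0.9484] F [-0.1624  0.0082  0.08  ] gap 0.001 g 0.0
shift [0.084  0.1083 0.0316] turn [ 0.42 -0.56  0.05] dist 0.141
press [ 0.5685 -0.2985 -0.1472] -238.45334798404602
['top'] [ 0.5127 -0.279  -0.228 ] -176.19834879591946 eye [ 0.5682 -0.2919  0.052 ]
['side'] [ 0.5113 -0.291  -0.068 ] -340.7091893008665 eye [ 0.5682 -0.2948  0.052 ]
['top', 'side'] [ 0.5113 -0.2902 -0.068 ] -443.81029493286496 eye [ 0.5682 -0.2941  0.052 ]
```

```bash
python3 -m inch '[[0.03,0.04,0,0,0,0,0],[0.055,0.075,0,0,0,0,0],[0.084,0.108,0,0,0,0,0],[0.084,0.108,0.02,0,0,0,0],[0.084,0.108,0.04,0,0,0,0],[0.084,0.108,0.055,0,0,0,0],[0.084,0.108,0.06,0,0,0,0],[0.084,0.108,0.06,0,0,0,0]]' && python3 -c "
from h import *
st()"
```

```text
t: 31.43
position: [0.4576, -0.3884, 0.1918]
ee_rot: [-0.001, 0.997, -0.074, -0.001]
ft_force: [-0.8, 2.4, 3.1]
finger_gap: -0.001
grasp_force: 1.5
t 31.43 pos [ 0.4576 -0.3884  0.1918] xyaw -8.45 z [-0.0023  0.0023 -1.    ] q [-0.835   0.1782  1.6116 -0.0001  1.355   0.8834] F [-0.7847  2.3617  3.0823] gap -0.001 g 1.5
```

```bash
python3 -m inch '[[0,0,0.006,0,0,0,0],[-0.001,0,0.012,0,0,0,0],[-0.002,0,0.018,0,0,0,0],[-0.003,0,0.024,0,0,0,0],[-0.004,0,0.03,0,0,0,0],[-0.005,0,0.036,0,0,0,0],[-0.006,0,0.042,0,0,0,0],[-0.006,0,0.045,0,0,0,0],[-0.006,0,0.045,0,0,0,0]]' && python3 -m inch '[[0,0,0.003,0,0,0,0],[-0.001,0,0.005,0,0,0,0],[-0.001,0,0.006,0,0,0,0],[-0.001,0,0.006,0,0,0,0]]' && python3 -c "
from h import *
st()"
```

```text
t: 32.18
position: [0.4538, -0.3893, 0.1518]
ee_rot: [0.002, 0.997, -0.074, 0.002]
ft_force: [-2.2, 2.9, 8.2]
finger_gap: -0.002
grasp_force: 4.3
t: 32.52
position: [0.4538, -0.3894, 0.1469]
ee_rot: [0.002, 0.997, -0.073, 0.003]
ft_force: [-1.6, 3.4, 10.6]
finger_gap: -0.003
grasp_force: 5.8
t 32.52 pos [ 0.4538 -0.3894  0.1469] xyaw -8.43 z [ 0.0057 -0.0046 -1.    ] q [-0.8417  0.2027  1.6705  0.0012  1.2612  0.8758] F [-1.5613  3.4479 10.6174] gap -0.003 g 5.8
```

```bash
python3 -m inch '[[0,0,0.003,0,0,0,0],[0,0,0.003,0,0,0,0],[0,0,0.003,0,0,0,0]]' && python3 -m inch '[[0,0,0.003,0,0,0,0],[0,0,0.003,0,0,0,0],[0,0,0.003,0,0,0,0]]' && python3 -m inch '[[0,0,0.003,0,0,0,0],[0,0,0.003,0,0,0,0],[0,0,0.003,0,0,0,0]]'
```

```text
t: 32.77
position: [0.4538, -0.3894, 0.1438]
ee_rot: [0.002, 0.997, -0.073, 0.003]
ft_force: [-1.1, 2.7, 11.5]
finger_gap: 0.003
grasp_force: 5.5
t: 33.02
position: [0.454, -0.3894, 0.1409]
ee_rot: [0.002, 0.997, -0.073, 0.003]
ft_force: [-0.6, 4.2, 10.8]
finger_gap: 0.004
grasp_force: 5.5
t: 33.27
position: [0.4541, -0.3895, 0.14]
ee_rot: [0.002, 0.997, -0.073, 0.003]
ft_force: [-5.2, 6.7, 22.9]
finger_gap: 0.001
grasp_force: 11.5
```

```bash
python3 -m inch '[[0,0,0.0015,0,0,0,0],[0,0,0.0015,0,0,0,0],[0,0,0.0015,0,0,0,0],[0,0,0.0015,0,0,0,0]]' && python3 -m inch '[[0,0,-0.01,0,0,0,0],[0.001,0,-0.02,0,0,0,0],[0.002,0,-0.03,0,0,0,0],[0.004,0,-0.04,0,0,0,0],[0.006,0,-0.055,0,0,0,0],[0.006,0,-0.08,0,0,0,0],[0.006,0,-0.11,0,0,0,0],[-0.03,0,-0.13,0,0,0,0],[-0.06,-0.04,-0.13,0,0,0,0],[-0.08,-0.06,-0.13,0,0,0,0]]'
python3 - <<'E'
from fit import *
for n in ("side","top"): cv2.imwrite(f"pics/{n}14.png",vision.snapshot(n)[:,:,::-1])
st(); load(14)
p,f=fit(pad('top')+pad('side'),[.568,-.298,-.147],[.015,.015,.08]); print('pad-up fit',p,f)
for n in ('top','side'):
    for tag in ('0','14'):
        im=cv2.imread(f'pics/{n}{tag}.png').astype(int); u,v=proj(n,[[.463,-.393,.213]])[0].round().astype(int)
        s=(im.max(2)<70)[v-14:v+15,u-16:u+17]; yy,xx=np.nonzero(s); print(n,tag,'dark pad',xx.mean()+u-16,yy.mean()+v-14,len(xx))
# finished arms: white mask near the rack, and any orange
im=cv2.imread('pics/top14.png'); k,l,q,c=cv2.connectedComponentsWithStats((im.min(2)>160).astype(np.uint8)[160:260,205:310])
print([((q[i]+[205,160,0,0,0]).tolist()) for i in range(1,k) if q[i,4]>30])
im=cv2.imread('pics/side14.png'); k,l,q,c=cv2.connectedComponentsWithStats((im.min(2)>130).astype(np.uint8)[145:200,285:380])
print([((q[i]+[285,145,0,0,0]).tolist()) for i in range(1,k) if q[i,4]>30])
E
```

```text
t: 33.6
position: [0.4542, -0.3896, 0.1398]
ee_rot: [0.003, 0.997, -0.073, 0.004]
ft_force: [-7.9, 9.2, 28.9]
finger_gap: -0.0
grasp_force: 15.0
t: 34.43
position: [0.3813, -0.3174, 0.2645]
ee_rot: [0.002, 0.997, -0.074, 0.002]
ft_force: [-1.0, 1.3, 1.2]
finger_gap: -0.001
grasp_force: 0.0
t 34.53 pos [ 0.3792 -0.3132  0.2622] xyaw -8.39 z [ 0.0001  0.001  -1.    ] q [-0.8515 -0.1337  1.7965  0.0007  1.4794  0.8657] F [-0.0373 -1.6089  0.5779] gap 0.002 g 0.0
pad-up fit [ 0.5756 -0.313  -0.2143] -85.9214880167967
top 0 dark pad 430.0 215.64414414414415 222
top 14 dark pad nan nan 0
side 0 dark pad 299.3255813953488 267.2936046511628 344
side 14 dark pad 299.3801652892562 267.33608815427 363
[[234, 168, 19, 39, 148], [223, 216, 28, 36, 166], [237, 221, 53, 28, 83]]
[[289, 153, 34, 47, 379], [331, 160, 42, 40, 357], [364, 181, 12, 8, 41]]<stdin>:8: RuntimeWarning: Mean of empty slice.
  ret = ret.dtype.type(ret / rcount)
```

The lever is back up (the pad centre matches the first side picture), and both finished arms still stand. I'll move clear and check the arm once more before handing in.

```bash
python3 -m inch '[[0,-0.04,0,0,0,0,0],[0,-0.08,0,0,0,0,0],[0,-0.12,0,0,0,0,0],[0,-0.16,0,0,0,0,0],[0,-0.2,0,0,0,0,0],[0,-0.24,0,0,0,0,0],[0,-0.28,0,0,0,0,0],[0,-0.28,0,0,0,0,0],[0,-0.28,0,0,0,0,0]]'
python3 - <<'E'
from fit import *
for n in ("side","top"): cv2.imwrite(f"pics/{n}15.png",vision.snapshot(n)[:,:,::-1])
st(); load(15); z=.052
a=np.linspace(-np.pi/2,np.pi/2,9); arc=[(-.057-.018*np.cos(t),.018*np.sin(t),z) for t in a]
p2,f=fit(press,[.568,-.298,-.147],[.015,.015,.08]); print('press',p2,f)
for cs in (['top'],['side'],['top','side']):
    sg=[]
    for n in cs: sg+=4*[(n,(-.057,.018,z),(0.01,.018,z)),(n,(-.057,-.018,z),(0.01,-.018,z))]+[(n,arc[i],arc[i+1]) for i in range(8)]
    p,f=fit(sg,[.511,-.289,-.148],[.012,.012,.08]); e=T(p,[[.057,0,z]])[0]; print(cs,p,f,'eye',e)
E
```

```text
t: 35.28
position: [0.4234, -0.0385, 0.2629]
ee_rot: [0.001, 0.997, -0.071, 0.001]
ft_force: [0.6, -0.2, 1.1]
finger_gap: -0.002
grasp_force: 0.0
t 35.38 pos [ 0.4231 -0.041   0.2629] xyaw -8.41 z [ 0.0019 -0.0029 -1.    ] q [-0.2806 -0.3124  1.944  -0.0023  1.5074  1.4371] F [-0.0766 -0.764  -0.807 ] gap -0.003 g 0.0
press [ 0.5684 -0.2981 -0.1472] -277.18780147604934
['top'] [ 0.5102 -0.2907 -0.1545] -367.55424234932417 eye [ 0.5665 -0.2994  0.052 ]
['side'] [ 0.5116 -0.2899 -0.068 ] -338.50660544370555 eye [ 0.5685 -0.2938  0.052 ]
['top', 'side'] [ 0.5098 -0.2894 -0.0996] -682.4167994764093 eye [ 0.5666 -0.295   0.052 ]
```

```bash
python3 -c "
from workcell import env
print(env.finish_job())"
```

```text
the job is handed in; nothing more can be done
None
```

I handed the job in at about 35 s: the arm lies bush-up against the press's back stop, the lever went down to its stop and came back up, and both finished arms are still in the rack. I did not measure the bush itself; flush is inferred from the lever reaching its stop.

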